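# Cap the atomizers, put them away in the keyed cubby and set the gate half open

## Robot

A 6-joint arm with a two-finger parallel gripper is mounted at the origin on the work surface. World frame = base frame: x ahead of the robot, y to its left, z up, the work surface at z = 0. Lengths are in m, angles in rad, forces in N, time in s.
With the tool pointing down it reaches from about 0.425 to 0.925 m from the base axis. Payload 12.5 kg.
Tool frame: the origin (TCP) lies between the finger pads; the fingertips stand 25 mm ahead of it and the grasp point (between the pads) lies 6 mm ahead of it; z points along the fingers, y is the line along which they close (so a half turn about z gives the same grasp; the last joint's range is limited). The gripper opens to 85 mm and grips with 20 to 120 N. Pads are 22 mm wide; open, the fingers measure 114 mm over their backs; the gripper's body (76 mm by 85 mm) begins 54 mm behind the grasp point. The pads swing forward as they close: fully open they stand 13 mm farther back than shut.
Start: joints at [-1.207, 0.491, 1.559, -0, 1.092, -0.106], TCP at [0.283, -0.557, 0.256] pointing down, gripper open.
Joint ranges: [-3.1, 3.1], [-0.84, 2.19], [0.05, 2.79], [-1.13, 4.28], [0.06, 2.93], [-2.69, 2.69]. Speed limits (rad/s): [2.22, 2.22, 2.79, 3.14, 3.14, 3.14].

## Interface

Orientations are given as [roll, pitch, yaw] about the fixed x, y, z axes, in that order (R = Rz(yaw) Ry(pitch) Rx(roll)).
In Python, from station import sensors, grab_frame, get_calibration, finish_job gives the robot as it stands. The module is installed in compiled form; this text tells all that it offers.
- The arm moves only by the tool arm_command, never from a script. Its argument "plan" is a list of rows, each an object of numbers: "hand": the gripper command: -1 is shut, 1 is fully open, values between are in proportion; "x", "y", "z": the shift along the tool's x, y, z normalised to -1 to 1, where 1 is 0.2 m; "twist": the turn about the tool's z normalised to -1 to 1, where 1 is 120 degrees. In form: [{"hand": .., "x": .., "y": .., "z": .., "twist": ..}, ...]. A call has 1 to 20 rows; each row shifts and turns the commanded pose from where the row before left it, along the tool's axes as they then stand; what a row does not reach is not made up. A row lasts 1/12 s, in which the tool goes at most 41.7 mm and 7.16 degrees, less where a joint would pass 70% of its speed; a pose out of reach is approached as far as the arm can. A call with a number of a shift or a turn outside -1 to 1 is refused whole. A call with a gripper value outside its range is refused whole. The fingers move at their own pace and stop on an object; "force" is the grip in N (left out, the last holds). Time passes only in rows, so rows that do not move let the fingers close. It gives the time, the measured TCP pose, the force, the opening and the grip force at its end, in the units of the state.
- sensors.get_obs(): the state, without advancing time (a new reading comes with each control period).
- grab_frame(name): name is "side" or "top" or "wrist"; returns the picture (400x640x3 uint8, red, green, blue); there is no depth.
- get_calibration(name): a dict with "fov_y" (degrees; the focal length in pixels is half the picture's height over the tangent of half this angle, whatever the lens; pixels are square), "cx", "cy" (the principal point, pixels), "R" (3x3) and "t" (3): a world point X has camera coordinates R X + t. Camera axes: x right, y down, z forward; pixel columns grow to the right and rows downward; lengths in m; the calibration is good to about 2 mm. The wrist camera is an equidistant fisheye: a pixel r from the principal point sees the ray r / f radians off the axis. A picture is of the moment at which its call begins: read the wrist's pose just before it. get_calibration takes no time and is no camera call; for the wrist camera it gives the pose at the moment of the call.
- finish_job(): hands the job in; it is judged then, once.
The state is a dict: "time_s": time; "q": joint angles; "qvel": joint speeds; "joint_torque": joint torques, N m; "ee_pos": TCP position; "tool_rot": TCP orientation; "contact_force": force on the tool from outside, world axes, zero at the start; "moment": the same for the moment, N m; "gripper_width": finger opening in m; "grasp_force": force on a finger pad.
Only numpy, scipy, OpenCV 4.12 (cv2) and the standard library are available. Lean on these libraries where they do the work, as an engineer would, in place of code of your own. Each camera call takes 0.05 s, during which the arm holds its last target. There are 200 camera calls.

## Task

Put the lilac atomizers away for the night: push every popped-up cap fully home until it stops, and stand each atomizer upright in a bay of its own in the frosted cubby, turned so that its groove (on the side of the dark shoulder bar) goes over the rib at the back of the bay and it sits right down on the floor. Once all of them are in with their caps shut, swing the cubby's gate in to half open, 45 degrees, over the dark line, so that the cubby can air. Leave the brush cup, the pill case and the lens case where they are.

Things in the scene. Friction and masses are not known exactly. Their poses are not given: they have to be found in the camera images.
- bottleA: atomizer A (all alike, 3 or 4 present): upright oblong block of lilac glass, 56 mm (its x) by 40 mm (y), 85 mm tall, about 0.26 kg, heavy in the base, with a round nickel push-on cap, 30 mm diameter and 30 mm tall, on top. Origin: centre of the underside, z up. A key groove is cut low in its +x face (see grooveA); a dark bar on its shoulder marks that side from above
- grooveA (a point): mouth of the key groove of atomizer A, on its +x face, 28 mm from its axis, 20 mm above the underside. The groove is 16 mm wide (y), 18 mm deep (x), open below, and runs from the underside up to 42 mm; above that the face is plain
- capA (a joint): height of the cap of atomizer A above home, m: 0 = home (cap top 115.5 mm above the bottle's underside), 0.018 = highest. A snug push fit held by about 5 N of friction all the way: it stays at whatever height it is left, so it must be pushed right down to its stop. It does not come off
- bottleB: atomizer B (all alike, 3 or 4 present): upright oblong block of lilac glass, 56 mm (its x) by 40 mm (y), 85 mm tall, about 0.26 kg, heavy in the base, with a round nickel push-on cap, 30 mm diameter and 30 mm tall, on top. Origin: centre of the underside, z up. A key groove is cut low in its +x face (see grooveB); a dark bar on its shoulder marks that side from above
- grooveB (a point): mouth of the key groove of atomizer B, on its +x face, 28 mm from its axis, 20 mm above the underside. The groove is 16 mm wide (y), 18 mm deep (x), open below, and runs from the underside up to 42 mm; above that the face is plain
- capB (a joint): height of the cap of atomizer B above home, m: 0 = home (cap top 115.5 mm above the bottle's underside), 0.018 = highest. A snug push fit held by about 5 N of friction all the way: it stays at whatever height it is left, so it must be pushed right down to its stop. It does not come off
- bottleC: atomizer C (all alike, 3 or 4 present): upright oblong block of lilac glass, 56 mm (its x) by 40 mm (y), 85 mm tall, about 0.26 kg, heavy in the base, with a round nickel push-on cap, 30 mm diameter and 30 mm tall, on top. Origin: centre of the underside, z up. A key groove is cut low in its +x face (see grooveC); a dark bar on its shoulder marks that side from above
- grooveC (a point): mouth of the key groove of atomizer C, on its +x face, 28 mm from its axis, 20 mm above the underside. The groove is 16 mm wide (y), 18 mm deep (x), open below, and runs from the underside up to 42 mm; above that the face is plain
- capC (a joint): height of the cap of atomizer C above home, m: 0 = home (cap top 115.5 mm above the bottle's underside), 0.018 = highest. A snug push fit held by about 5 N of friction all the way: it stays at whatever height it is left, so it must be pushed right down to its stop. It does not come off
- bottleD: atomizer D (all alike, 3 or 4 present): upright oblong block of lilac glass, 56 mm (its x) by 40 mm (y), 85 mm tall, about 0.26 kg, heavy in the base, with a round nickel push-on cap, 30 mm diameter and 30 mm tall, on top. Origin: centre of the underside, z up. A key groove is cut low in its +x face (see grooveD); a dark bar on its shoulder marks that side from above
- grooveD (a point): mouth of the key groove of atomizer D, on its +x face, 28 mm from its axis, 20 mm above the underside. The groove is 16 mm wide (y), 18 mm deep (x), open below, and runs from the underside up to 42 mm; above that the face is plain
- capD (a joint): height of the cap of atomizer D above home, m: 0 = home (cap top 115.5 mm above the bottle's underside), 0.018 = highest. A snug push fit held by about 5 N of friction all the way: it stays at whatever height it is left, so it must be pushed right down to its stop. It does not come off
- cubby: frosted acrylic cubby fixed to the vanity, open on top, outside 78 mm (x) by 230 mm (y): four bays in a row along its y. Origin: centre of the underside; the gate side is -x. Floor 8 mm thick, walls 6 mm; back wall, end walls and dividers reach 40 mm height, the front lip 24 mm
- bay0 (a point): centre of the floor of bay 0, 8 mm above the vanity. Each bay is 66 mm (x) by 50 mm (y) inside; a nickel key rib at the middle of its back (+x) wall juts 14 mm into the bay, 6 mm wide, up to 34 mm height: an atomizer reaches the floor only with its groove over the rib, its x and y along the cubby's
- bay1 (a point): centre of the floor of bay 1, like bay 0 (bays run 0 to 3 along the cubby's +y, 56 mm apart)
- bay2 (a point): centre of the floor of bay 2, like bay 0 (bays run 0 to 3 along the cubby's +y, 56 mm apart)
- bay3 (a point): centre of the floor of bay 3, like bay 0 (bays run 0 to 3 along the cubby's +y, 56 mm apart)
- gate (a joint): angle of the gate, rad: 0 = closed along the cubby's front, grows as it swings out to -x (towards the robot), stop at 1.75. Upright hinge at the cubby's front +y corner; frosted panel 222 mm long, 8 mm thick, top edge 40 mm up; stays where left (about 1 N at the knob). A dark line on the vanity, running out from the hinge, lies at half open, 45 degrees (0.785)
- gate_hinge (a point): a point on the upright hinge axis of the gate, at the gate's top edge
- gate_knob (a point): top end of the gate's knob: an upright round nickel post, 14 mm diameter, standing on the gate's top edge 150 mm from the hinge axis, from 40 to 96 mm above the vanity
- brush_cup: bystander: pink ceramic cup 76 mm diameter, 100 mm tall, with makeup brushes up to 130 mm; origin at the underside. Leave alone
- pill_case: bystander: nickel-plated pill case 50 x 90 x 20 mm; origin at the underside. Leave alone
- lens_case: bystander: clear contact lens case with two white lids, 30 x 70 x 20 mm; origin at the underside. Leave alone
There are look-alikes about, which are no part of the job. Leave any yellow look-alike of the bottleD alone.

How it is judged:
By the outcome, as a careful person would: the job done as asked, in the order asked, and still so for the second after the job is handed in, with the robot touching nothing.
Of bottleA, bottleB, bottleC, bottleD only 3 to 4 are there at a start; the rules pass over those that are not, and their reading is None.
At some moment in a run one of bottleA, bottleB, bottleC, bottleD may be knocked a few centimetres aside while the robot is not near it.
Once in a run the grip may slacken for a moment while it holds something.
It also fails if it takes over 210 s, if anything falls off the work surface, if the arm or the gripper's body presses on something with over 40 N, if the wrist force passes 120 N, or if a joint passes its speed limit or range.

## Working session

There is one attempt and no reset: what is moved stays moved. The work goes in short steps, Python scripts to look and compute and a tool call to move; the robot and the scene stay as the last step left them, time stands still between calls to the robot, and variables do not carry over. Pictures are saved under pics/ and viewed, at most 14 in all, crops included, and the job is handed in when it is done.

Besides the shell and the picture viewer there is one more tool, called after "Emit:" in YAML: its name, and indented under it one key for each argument. arm_command: Moves the arm, as the interface text tells. Its arguments: {"type":"object","properties":{"plan":{"type":"array","items":{"type":"object","properties":{"hand":{"type":"number"},"x":{"type":"number"},"y":{"type":"number"},"z":{"type":"number"},"twist":{"type":"number"}}}},"force":{"type":"number"}},"required":["plan"]}

```bash
mkdir -p pics; cat > h.py <<'E'
import numpy as np, cv2
from station import sensors, grab_frame, get_calibration, finish_job
def snap(name,fn):
    c=get_calibration(name); im=grab_frame(name); cv2.imwrite('pics/'+fn,im[:,:,::-1]); return im,c
def ray(c,u,v,fish=False):
    f=200/np.tan(np.radians(c['fov_y']/2)); d=np.array([(u-c['cx'])/f,(v-c['cy'])/f,1.])
    if fish:
        r=np.hypot(d[0],d[1]); d=np.array([d[0]/r*np.sin(r),d[1]/r*np.sin(r),np.cos(r)])
    R=np.array(c['R']); t=np.array(c['t']); return -R.T@t, R.T@d
def onz(c,u,v,z,fish=False):
    o,d=ray(c,u,v,fish); return o+d*(z-o[2])/d[2]
def proj(c,X):
    f=200/np.tan(np.radians(c['fov_y']/2)); p=np.array(c['R'])@np.array(X)+np.array(c['t']); return f*p[0]/p[2]+c['cx'],f*p[1]/p[2]+c['cy']
E
python3 - <<'E'
from h import *
for n in('top','side','wrist'):
    im,c=snap(n,n+'0.png'); print(n,{k:np.round(v,3).tolist() for k,v in c.items()})
print(sensors.get_obs())
E
```

```text
top {'fov_y': 43.217, 'cx': 328.583, 'cy': 198.855, 'R': [[-0.02, -0.999, -0.027], [-0.984, 0.025, -0.177], [0.178, 0.023, -0.984]], 't': [0.014, 0.563, 1.47]}
side {'fov_y': 52.734, 'cx': 314.204, 'cy': 198.789, 'R': [[-0.991, -0.135, 0.013], [-0.098, 0.653, -0.751], [0.093, -0.745, -0.661]], 't': [0.563, 0.12, 1.268]}
wrist {'fov_y': 65.706, 'cx': 314.991, 'cy': 194.157, 'R': [[0.452, -0.892, 0.0], [-0.848, -0.429, 0.31], [-0.277, -0.14, -0.951]], 't': [-0.625, -0.039, 0.38]}
{'time_s': 0.15, 'q': array([-1.20660547e+00,  4.91409546e-01,  1.55931217e+00, -1.84709478e-05,
        1.09167850e+00, -1.05625745e-01]), 'qvel': array([-0.00048893, -0.00218578, -0.00197407, -0.00176553,  0.00037294,
       -0.00086802]), 'joint_torque': array([ 3.03139577e-04, -6.18707800e+01, -2.61689311e+01, -1.63010964e-04,
        3.24878420e-03, -1.39060637e-05]), 'ee_pos': array([ 0.28290428, -0.55714969,  0.25586821]), 'tool_rot': array([-3.14078786e+00, -6.88485872e-05,  4.69825094e-01]), 'contact_force': array([-0.41751795, -0.09331259,  0.19981406]), 'moment': array([ 0.01049154,  0.04075909, -0.00687041]), 'grasp_force': 0.0, 'gripper_width': 0.0855309265394059}
```

View pics/top0.png

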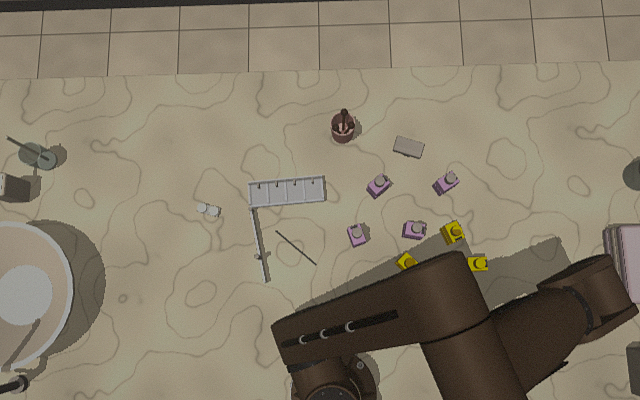

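View pics/side0.png

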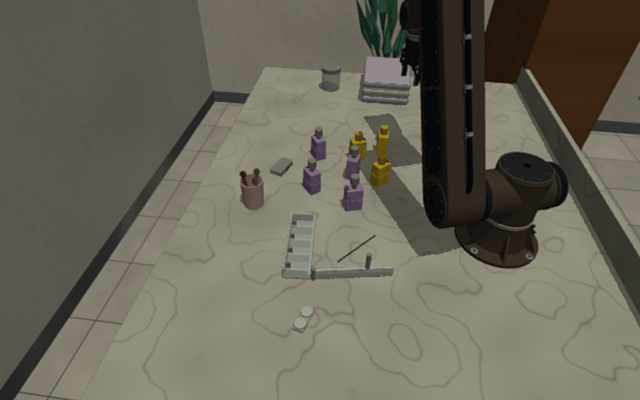

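The top view shows four lilac bottles at about (379,185), (446,182), (357,234) and (415,229). There are three yellow look-alikes, the cubby at (287,190), the gate from hinge (251,207) to (267,280), and the dark line from (277,231) to (316,264). The side view confirms all of them standing, with the caps at different heights.

```bash
python3 - <<'E'
from h import *
im=cv2.imread('pics/top0.png'); c=get_calibration('top')
hsv=cv2.cvtColor(im,cv2.COLOR_BGR2HSV)
m=cv2.inRange(hsv,(125,40,60),(155,255,255))
n,l,s,ce=cv2.connectedComponentsWithStats(m)
for i in range(1,n):
    if s[i,4]>60: print(s[i].tolist(),ce[i].round(1),onz(c,*ce[i],0.06).round(3))
for nm,p,z in [('cub TL',(248,183),.04),('cub TR',(324,177),.04),('cub BR',(326,200),.024),('cub BL',(251,208),.024),('gate end',(267,280),.04),('knob',(257,256),.096),('line1',(277,231),0),('line2',(316,264),0),('cup',(343,125),.1),('pill',(408,147),.02),('lens',(208,210),.02)]:
    print(nm,onz(c,*p,z).round(3))
cv2.imwrite('pics/c0.png',cv2.resize(im[110:290,190:500],None,fx=2.58,fy=2.58,interpolation=cv2.INTER_CUBIC))
E
```

```text
cub TL [0.621 0.247 0.04 ]
cub TR [0.634 0.014 0.04 ]
cub BR [0.565 0.01  0.024]
cub BL [0.546 0.24  0.024]
gate end [0.326 0.188 0.04 ]
knob [0.394 0.209 0.096]
line1 [0.476 0.163 0.   ]
line2 [0.372 0.045 0.   ]
cup [ 0.778 -0.048  0.1  ]
pill [ 0.727 -0.249  0.02 ]
lens [0.543 0.374 0.02 ]
```

View pics/c0.png

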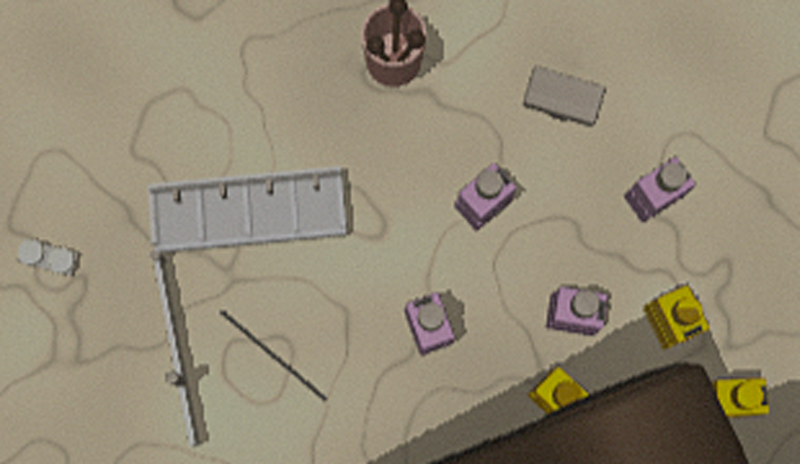

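The bottles' bars are hard to read at this scale, so I'll move the wrist camera over them.

Emit:
arm_command:
  plan:
    - {"hand":-1,"x":0.16,"y":-0.1,"z":-0.04}
    - {"hand":-1,"x":0.16,"y":-0.1,"z":-0.04}
    - {"hand":-1,"x":0.16,"y":-0.1,"z":-0.04}
    - {"hand":-1,"x":0.16,"y":-0.1,"z":-0.04}
    - {"hand":-1,"x":0.16,"y":-0.1,"z":-0.04}
    - {"hand":-1,"x":0.16,"y":-0.1,"z":-0.04}
    - {"hand":-1,"x":0.16,"y":-0.1,"z":-0.04}
    - {"hand":-1,"x":0.16,"y":-0.1,"z":-0.04}
    - {"hand":-1,"x":0.16,"y":-0.1,"z":-0.04}
    - {"hand":-1,"x":0.16,"y":-0.1,"z":-0.04}
    - {"hand":-1,"x":0.16,"y":-0.1,"z":-0.04}
    - {"hand":-1,"x":0.16,"y":-0.1,"z":-0.04}
    - {"hand":-1}
    - {"hand":-1}
    - {"hand":-1}

```text
$.plan[0]: bad value
```

```bash
python3 - <<'E'
from h import *
im,c=snap('wrist','w1.png'); o=sensors.get_obs(); print(o['ee_pos'],o['tool_rot'])
import pickle; pickle.dump(c,open('w1.pkl','wb'))
snap('top','t1.png')
E
```

```text
[ 0.28292528 -0.55715511  0.2559651 ] [-3.14091622e+00 -7.59008452e-05  4.69784554e-01]
```

View pics/w1.png

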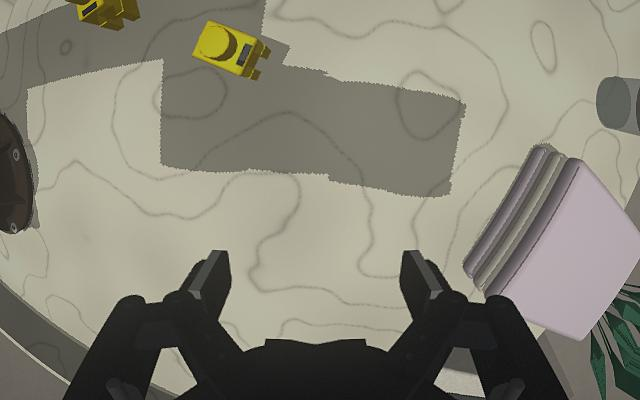

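The first move was refused because every row has to carry every key. The picture shows the bare vanity and yellow look-alikes at (230,48) and (105,10), with the fingers along the bottom.

Emit:
arm_command:
  plan:
    - {"hand":-1,"x":0.16,"y":-0.1,"z":-0.04,"twist":0}
    - {"hand":-1,"x":0.16,"y":-0.1,"z":-0.04,"twist":0}
    - {"hand":-1,"x":0.16,"y":-0.1,"z":-0.04,"twist":0}
    - {"hand":-1,"x":0.16,"y":-0.1,"z":-0.04,"twist":0}
    - {"hand":-1,"x":0.16,"y":-0.1,"z":-0.04,"twist":0}
    - {"hand":-1,"x":0.16,"y":-0.1,"z":-0.04,"twist":0}
    - {"hand":-1,"x":0.16,"y":-0.1,"z":-0.04,"twist":0}
    - {"hand":-1,"x":0.16,"y":-0.1,"z":-0.04,"twist":0}
    - {"hand":-1,"x":0.16,"y":-0.1,"z":-0.04,"twist":0}
    - {"hand":-1,"x":0.16,"y":-0.1,"z":-0.04,"twist":0}
    - {"hand":-1,"x":0.1,"y":-0.1,"z":-0.04,"twist":0}
    - {"hand":-1,"x":0,"y":0,"z":0,"twist":0}
    - {"hand":-1,"x":0,"y":0,"z":0,"twist":0}
    - {"hand":-1,"x":0,"y":0,"z":0,"twist":0}
  force: 40

```text
time_s: 1.42
ee_pos: [0.4864, -0.2074, 0.3441]
tool_rot: [3.142, 0.0, 0.47]
contact_force: [-0.1, -1.3, 0.4]
gripper_width: -0.0003
grasp_force: 0.0
```

```bash
python3 - <<'E'
from h import *
im,c=snap('wrist','w1.png'); o=sensors.get_obs(); print(o['ee_pos'],o['tool_rot'])
import pickle; pickle.dump(c,open('w1.pkl','wb'))
snap('top','t1.png')
E
```

```text
[ 0.48621449 -0.20782193  0.34398373] [-3.14141755e+00  4.27650994e-04  4.69255694e-01]
```

View pics/w1.png

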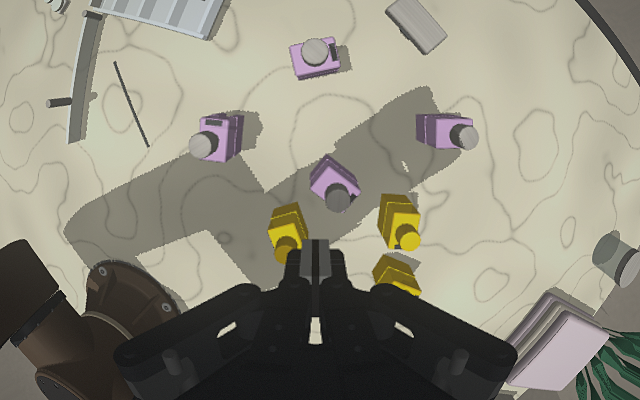

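The wrist view shows lilac bottles at (315,57) with its bar on the right, (218,135) with its bar at the top, (335,182) and (443,132). I'll rectify each one on the shoulder plane (z=85 mm) and fit the top faces.

```bash
cat >> h.py <<'E'
def rectify(im,c,x0,y0,z=.085,h=.06,n=200):
    # metric patch centred at (x0,y0): up = +x, left = +y
    g=(np.arange(n)+.5)/n*2*h-h
    Y,X=np.meshgrid(y0-g,x0-g); P=np.stack([X,Y,np.full_like(X,z)],-1)@np.array(c['R']).T+np.array(c['t'])
    f=200/np.tan(np.radians(c['fov_y']/2)); rr=np.hypot(P[...,0],P[...,1]); th=np.arctan2(rr,P[...,2])
    return cv2.remap(im,(c['cx']+f*th*P[...,0]/rr).astype(np.float32),(c['cy']+f*th*P[...,1]/rr).astype(np.float32),cv2.INTER_CUBIC)
def lilac(im,vmin=0):
    hsv=cv2.cvtColor(im,cv2.COLOR_RGB2HSV); return cv2.inRange(hsv,(125,25,vmin),(165,255,255))
E
python3 - <<'E'
from h import *
import pickle
c=pickle.load(open('w1.pkl','rb')); im=cv2.imread('pics/w1.png')[:,:,::-1].copy()
T=[]
for u,v in[(315,57),(218,135),(443,132),(335,182)]:
    p=onz(c,u,v,.085,True); r=rectify(im,c,p[0],p[1]); hsv=cv2.cvtColor(r,cv2.COLOR_RGB2HSV)
    m=lilac(r); print(p.round(3),(m>0).sum(),np.percentile(hsv[m>0],[10,50,90],axis=0).tolist() if m.any() else hsv[100,100])
    T.append(cv2.resize(r,(390,280+10)))
cv2.imwrite('pics/m1.png',np.vstack([np.hstack(T[:2]),np.hstack(T[2:])])[:,:,::-1])
E
```

```text
[ 0.601 -0.15   0.085] 3797 [[145.0, 32.0, 95.0], [146.0, 45.0, 197.0], [150.0, 48.0, 206.0]]
[ 0.463 -0.083  0.085] 6344 [[145.0, 32.0, 85.0], [147.0, 42.0, 138.0], [150.0, 47.0, 203.0]]
[ 0.598 -0.336  0.085] 6696 [[145.0, 37.0, 94.0], [146.0, 45.0, 132.0], [148.0, 49.0, 194.0]]
[ 0.474 -0.242  0.085] 5622 [[145.0, 38.0, 93.0], [146.0, 47.0, 150.0], [148.0, 50.0, 196.0]]
```

View pics/m1.png

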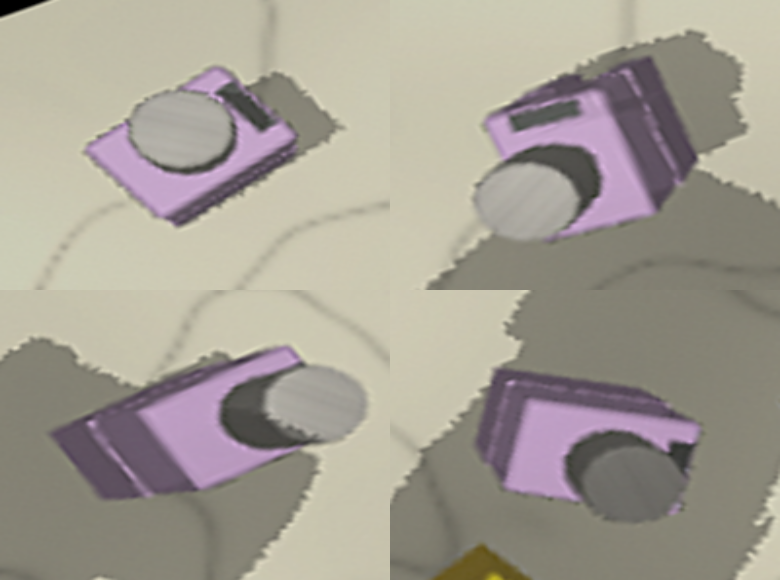

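The rectified crops, with up as +x and left as +y, show bars at the upper right, top, upper right (hidden under the cap) and right. Now I'll fit the bright top faces.

```bash
cat >> h.py <<'E'
def fit(im,c,x0,y0,z=.085,vmin=165,h=.06,n=480):
    """top-face fit -> centre x,y, angle (deg, long axis, mod 180), sizes mm"""
    r=rectify(im,c,x0,y0,z,h,n); m=lilac(r,vmin); m=cv2.morphologyEx(m,cv2.MORPH_OPEN,np.ones((9,9)))
    k,l,s,ce=cv2.connectedComponentsWithStats(m); i=1+np.argmax(s[1:,4])
    (u,v),(w,hh),a=cv2.minAreaRect(np.argwhere(l==i)[:,::-1].astype(np.float32))
    if w<hh: w,hh,a=hh,w,a+90
    s=2*h/n
    return x0-(v+.5-n/2)*s, y0-(u+.5-n/2)*s, (-a-90)%180, w*s*1e3, hh*s*1e3
def goto(x,y,z,yaw):
    """needed move in tool axes (translation first, then twist), normalised"""
    o=sensors.get_obs(); p=o['ee_pos']; a=o['tool_rot'][2]; d=np.array([x,y,z])-p
    ty=(yaw-np.degrees(a)+180)%360-180
    print('move x %.3f y %.3f z %.3f twist %.3f'%((d[0]*np.cos(a)+d[1]*np.sin(a))/.2,(d[0]*np.sin(a)-d[1]*np.cos(a))/.2,-d[2]/.2,-ty/120),'q6 now %.0f'%np.degrees(o['q'][5]))
E
python3 - <<'E'
from h import *
import pickle
c=pickle.load(open('w1.pkl','rb')); im=cv2.imread('pics/w1.png')[:,:,::-1].copy()
for p in[(.601,-.15),(.463,-.083),(.598,-.336),(.474,-.242)]: print(np.round(fit(im,c,*p),3))
E
```

```text
[  0.602  -0.149 127.747  54.33   37.846]
[ 0.454 -0.078 19.231 53.737 37.834]
[  0.605  -0.351 120.964  53.25   37.558]
[ 0.465 -0.247 78.93  53.726 37.682]
```

The sizes match (54x38 mm plus bevel). Bottle headings: B1 -52.3° at (.602,-.149), B3 19.2° at (.454,-.078), B2 -59° at (.605,-.351), B4 -101.1° at (.465,-.247). I'll press the caps first, starting with B4.

Emit:
arm_command:
  plan:
    - {"hand":-1,"x":-0.09,"y":0.06,"z":0.1,"twist":0}
    - {"hand":-1,"x":-0.09,"y":0.065,"z":0.1,"twist":0}
    - {"hand":-1,"x":0,"y":0,"z":0.17,"twist":0}
    - {"hand":-1,"x":0,"y":0,"z":0.17,"twist":0}
    - {"hand":-1,"x":0,"y":0,"z":0.17,"twist":0}
    - {"hand":-1,"x":0,"y":0,"z":0.1,"twist":0}
    - {"hand":-1,"x":0,"y":0,"z":0.06,"twist":0}
    - {"hand":-1,"x":0,"y":0,"z":0.03,"twist":0}
    - {"hand":-1,"x":0,"y":0,"z":0.03,"twist":0}
    - {"hand":-1,"x":0,"y":0,"z":0.03,"twist":0}
    - {"hand":-1,"x":0,"y":0,"z":0.02,"twist":0}
    - {"hand":-1,"x":0,"y":0,"z":0,"twist":0}
    - {"hand":-1,"x":0,"y":0,"z":0,"twist":0}

```text
time_s: 2.6
ee_pos: [0.4658, -0.2459, 0.1486]
tool_rot: [3.141, -0.0, 0.47]
contact_force: [-0.2, 0.5, 0.6]
gripper_width: 0.0003
grasp_force: 0.0
```

Emit:
arm_command:
  plan:
    - {"hand":-1,"x":0,"y":0,"z":0.015,"twist":0}
    - {"hand":-1,"x":0,"y":0,"z":0.015,"twist":0}
    - {"hand":-1,"x":0,"y":0,"z":0.01,"twist":0}
    - {"hand":-1,"x":0,"y":0,"z":0,"twist":0}
    - {"hand":-1,"x":0,"y":0,"z":0,"twist":0}

```text
time_s: 3.02
ee_pos: [0.466, -0.2459, 0.1405]
tool_rot: [3.141, -0.0, 0.47]
contact_force: [-0.9, 0.2, 5.1]
gripper_width: -0.0
grasp_force: 2.7
```

Emit:
arm_command:
  plan:
    - {"hand":-1,"x":0,"y":0,"z":0.005,"twist":0}
    - {"hand":-1,"x":0,"y":0,"z":0.005,"twist":0}
    - {"hand":-1,"x":0,"y":0,"z":0,"twist":0}
    - {"hand":-1,"x":0,"y":0,"z":0,"twist":0}

```text
time_s: 3.35
ee_pos: [0.4665, -0.2461, 0.1403]
tool_rot: [3.138, -0.002, 0.47]
contact_force: [-4.7, 3.0, 26.8]
gripper_width: 0.0
grasp_force: 13.6
```

The cap is home at TCP z = .1403. Next is B3.

Emit:
arm_command:
  plan:
    - {"hand":-1,"x":0,"y":0,"z":-0.1,"twist":0}
    - {"hand":-1,"x":0,"y":0,"z":-0.1,"twist":0}
    - {"hand":-1,"x":0.065,"y":-0.155,"z":0,"twist":0}
    - {"hand":-1,"x":0.065,"y":-0.155,"z":0,"twist":0}
    - {"hand":-1,"x":0.065,"y":-0.155,"z":0,"twist":0}
    - {"hand":-1,"x":0.065,"y":-0.155,"z":0,"twist":0}
    - {"hand":-1,"x":0.065,"y":-0.155,"z":0,"twist":0}
    - {"hand":-1,"x":0,"y":0,"z":0,"twist":0}
    - {"hand":-1,"x":0,"y":0,"z":0.06,"twist":0}
    - {"hand":-1,"x":0,"y":0,"z":0.03,"twist":0}
    - {"hand":-1,"x":0,"y":0,"z":0.03,"twist":0}
    - {"hand":-1,"x":0,"y":0,"z":0.03,"twist":0}
    - {"hand":-1,"x":0,"y":0,"z":0.02,"twist":0}
    - {"hand":-1,"x":0,"y":0,"z":0.02,"twist":0}
    - {"hand":-1,"x":0,"y":0,"z":0.01,"twist":0}
    - {"hand":-1,"x":0,"y":0,"z":0,"twist":0}
    - {"hand":-1,"x":0,"y":0,"z":0,"twist":0}

```text
time_s: 4.77
ee_pos: [0.4541, -0.0787, 0.1402]
tool_rot: [3.14, -0.002, 0.469]
contact_force: [-6.8, 3.1, 38.1]
gripper_width: 0.0002
grasp_force: 18.6
```

Emit:
arm_command:
  plan:
    - {"hand":-1,"x":0,"y":0,"z":-0.1,"twist":0}
    - {"hand":-1,"x":0,"y":0,"z":-0.11,"twist":0}
    - {"hand":-1,"x":0.1,"y":0.13,"z":0,"twist":0}
    - {"hand":-1,"x":0.1,"y":0.13,"z":0,"twist":0}
    - {"hand":-1,"x":0.1,"y":0.13,"z":0,"twist":0}
    - {"hand":-1,"x":0.1,"y":0.13,"z":0,"twist":0}
    - {"hand":-1,"x":0.1,"y":0.13,"z":0,"twist":0}
    - {"hand":-1,"x":0,"y":0,"z":0,"twist":0}
    - {"hand":-1,"x":0,"y":0,"z":0.06,"twist":0}
    - {"hand":-1,"x":0,"y":0,"z":0.03,"twist":0}
    - {"hand":-1,"x":0,"y":0,"z":0.03,"twist":0}
    - {"hand":-1,"x":0,"y":0,"z":0.03,"twist":0}
    - {"hand":-1,"x":0,"y":0,"z":0.02,"twist":0}
    - {"hand":-1,"x":0,"y":0,"z":0.02,"twist":0}
    - {"hand":-1,"x":0,"y":0,"z":0.012,"twist":0}
    - {"hand":-1,"x":0,"y":0,"z":0,"twist":0}
    - {"hand":-1,"x":0,"y":0,"z":0,"twist":0}

```text
time_s: 6.18
ee_pos: [0.6014, -0.1487, 0.1407]
tool_rot: [3.141, -0.0, 0.47]
contact_force: [-3.1, 1.1, 9.3]
gripper_width: -0.0
grasp_force: 4.3
```

Emit:
arm_command:
  plan:
    - {"hand":-1,"x":0,"y":0,"z":0.007,"twist":0}
    - {"hand":-1,"x":0,"y":0,"z":0,"twist":0}
    - {"hand":-1,"x":0,"y":0,"z":0,"twist":0}

```text
time_s: 6.43
ee_pos: [0.6018, -0.1488, 0.1406]
tool_rot: [3.14, -0.002, 0.47]
contact_force: [-6.3, 1.7, 19.2]
gripper_width: 0.0
grasp_force: 9.9
```

Emit:
arm_command:
  plan:
    - {"hand":-1,"x":0,"y":0,"z":-0.1,"twist":0}
    - {"hand":-1,"x":0,"y":0,"z":-0.11,"twist":0}
    - {"hand":-1,"x":-0.074,"y":0.151,"z":0,"twist":0}
    - {"hand":-1,"x":-0.074,"y":0.151,"z":0,"twist":0}
    - {"hand":-1,"x":-0.074,"y":0.151,"z":0,"twist":0}
    - {"hand":-1,"x":-0.074,"y":0.151,"z":0,"twist":0}
    - {"hand":-1,"x":-0.074,"y":0.151,"z":0,"twist":0}
    - {"hand":-1,"x":-0.074,"y":0.151,"z":0,"twist":0}
    - {"hand":-1,"x":0,"y":0,"z":0,"twist":0}
    - {"hand":-1,"x":0,"y":0,"z":0.06,"twist":0}
    - {"hand":-1,"x":0,"y":0,"z":0.03,"twist":0}
    - {"hand":-1,"x":0,"y":0,"z":0.03,"twist":0}
    - {"hand":-1,"x":0,"y":0,"z":0.03,"twist":0}
    - {"hand":-1,"x":0,"y":0,"z":0.02,"twist":0}
    - {"hand":-1,"x":0,"y":0,"z":0.02,"twist":0}
    - {"hand":-1,"x":0,"y":0,"z":0.018,"twist":0}
    - {"hand":-1,"x":0,"y":0,"z":0,"twist":0}
    - {"hand":-1,"x":0,"y":0,"z":0,"twist":0}

```text
time_s: 7.93
ee_pos: [0.6051, -0.3501, 0.1407]
tool_rot: [3.14, -0.001, 0.471]
contact_force: [-2.6, 2.2, 12.3]
gripper_width: 0.0001
grasp_force: 6.7
```

Emit:
arm_command:
  plan:
    - {"hand":-1,"x":0,"y":0,"z":0.005,"twist":0}
    - {"hand":-1,"x":0,"y":0,"z":0,"twist":0}
    - {"hand":-1,"x":0,"y":0,"z":0,"twist":0}

```text
time_s: 8.18
ee_pos: [0.6053, -0.3502, 0.1406]
tool_rot: [3.139, -0.002, 0.471]
contact_force: [-3.3, 5.2, 19.1]
gripper_width: -0.0001
grasp_force: 9.7
```

Emit:
arm_command:
  plan:
    - {"hand":-1,"x":0,"y":0,"z":-0.15,"twist":0}
    - {"hand":1,"x":0,"y":0,"z":-0.15,"twist":-0.034}
    - {"hand":1,"x":0,"y":0,"z":-0.15,"twist":0}
    - {"hand":1,"x":0,"y":0,"z":-0.15,"twist":0}
    - {"hand":1,"x":-0.15,"y":0,"z":0,"twist":0}
    - {"hand":1,"x":-0.15,"y":0,"z":0,"twist":0}
    - {"hand":1,"x":0,"y":0,"z":0,"twist":0}
    - {"hand":1,"x":0,"y":0,"z":0,"twist":0}

```text
time_s: 8.85
ee_pos: [0.5522, -0.3819, 0.2582]
tool_rot: [3.141, -0.0, 0.54]
contact_force: [0.1, -0.1, -0.5]
gripper_width: 0.0832
grasp_force: 0.0
```

```bash
python3 - <<'E'
from h import *
im,c=snap('wrist','w2.png'); o=sensors.get_obs(); print(o['ee_pos'],o['tool_rot'],o['gripper_width'])
f=fit(im,c,.605,-.351,vmin=150); print(np.round(f,3))
r=rectify(im,c,.605,-.351,h=.09,n=400); cv2.imwrite('pics/m2.png',r[:,:,::-1])
goto(f[0],f[1],.073,(f[2]-180)+90)
E
```

```text
[ 0.5529383  -0.38146082  0.25799363] [ 3.14123888e+00 -2.09014534e-04  5.40421400e-01] 0.08562676329367234
[  0.606  -0.351 120.854  53.708  37.583]
move x 0.304 y 0.006 z 0.925 twist 0.001 q6 now 19
```

View pics/m2.png

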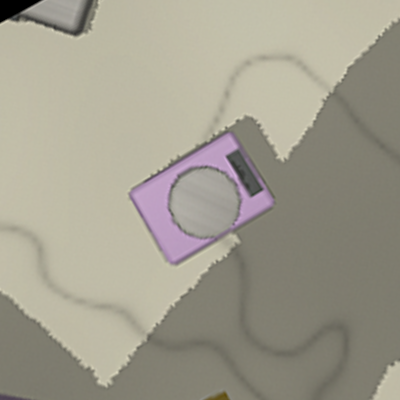

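B2 shows clearly with its bar at (243,172), upper right, so the heading of -59° is confirmed. I'll go down and grip.

Emit:
arm_command:
  plan:
    - {"hand":1,"x":0.15,"y":0.003,"z":0,"twist":0}
    - {"hand":1,"x":0.154,"y":0.003,"z":0,"twist":0}
    - {"hand":1,"x":0,"y":0,"z":0.15,"twist":0}
    - {"hand":1,"x":0,"y":0,"z":0.15,"twist":0}
    - {"hand":1,"x":0,"y":0,"z":0.15,"twist":0}
    - {"hand":1,"x":0,"y":0,"z":0.15,"twist":0}
    - {"hand":1,"x":0,"y":0,"z":0.15,"twist":0}
    - {"hand":1,"x":0,"y":0,"z":0.12,"twist":0}
    - {"hand":1,"x":0,"y":0,"z":0.055,"twist":0}
    - {"hand":1,"x":0,"y":0,"z":0,"twist":0}
    - {"hand":-1,"x":0,"y":0,"z":0,"twist":0}
    - {"hand":-1,"x":0,"y":0,"z":0,"twist":0}
    - {"hand":-1,"x":0,"y":0,"z":0,"twist":0}
    - {"hand":-1,"x":0,"y":0,"z":0,"twist":0}
    - {"hand":-1,"x":0,"y":0,"z":0,"twist":0}
    - {"hand":-1,"x":0,"y":0,"z":0,"twist":0}
  force: 60

```text
time_s: 10.23
ee_pos: [0.6064, -0.3514, 0.0748]
tool_rot: [3.139, -0.001, 0.541]
contact_force: [-0.1, 1.5, 6.4]
gripper_width: 0.0554
grasp_force: 64.5
```

Emit:
arm_command:
  plan:
    - {"hand":-1,"x":0,"y":0,"z":-0.08,"twist":0}
    - {"hand":-1,"x":0,"y":0,"z":-0.11,"twist":0}
    - {"hand":-1,"x":0,"y":0,"z":-0.11,"twist":0}
    - {"hand":-1,"x":0,"y":0,"z":0,"twist":-0.052}
    - {"hand":-1,"x":0,"y":0,"z":0,"twist":-0.052}
    - {"hand":-1,"x":0,"y":0,"z":0,"twist":-0.052}
    - {"hand":-1,"x":0,"y":0,"z":0,"twist":-0.052}
    - {"hand":-1,"x":0,"y":0,"z":0,"twist":-0.052}
    - {"hand":-1,"x":0,"y":0,"z":0,"twist":-0.052}
    - {"hand":-1,"x":0,"y":0,"z":0,"twist":-0.052}
    - {"hand":-1,"x":0,"y":0,"z":0,"twist":-0.052}
    - {"hand":-1,"x":0,"y":0,"z":0,"twist":-0.052}
    - {"hand":-1,"x":0,"y":0,"z":0,"twist":-0.052}
    - {"hand":-1,"x":0.077,"y":0.128,"z":0,"twist":0}
    - {"hand":-1,"x":0.077,"y":0.128,"z":0,"twist":0}
    - {"hand":-1,"x":0.077,"y":0.128,"z":0,"twist":0}

```text
time_s: 11.57
ee_pos: [0.6802, -0.3003, 0.1336]
tool_rot: [3.141, 0.0, 1.629]
contact_force: [0.9, -0.5, -2.0]
gripper_width: 0.0555
grasp_force: 64.5
```

Emit:
arm_command:
  plan:
    - {"hand":-1,"x":0.16,"y":0.009,"z":0,"twist":0}
    - {"hand":-1,"x":0.16,"y":0.009,"z":0,"twist":0}
    - {"hand":-1,"x":0.16,"y":0.009,"z":0,"twist":0}
    - {"hand":-1,"x":0.16,"y":0.009,"z":0,"twist":0}
    - {"hand":-1,"x":0.16,"y":0.009,"z":0,"twist":0}
    - {"hand":-1,"x":0.16,"y":0.009,"z":0,"twist":0}
    - {"hand":-1,"x":0.16,"y":0.009,"z":0,"twist":0}
    - {"hand":-1,"x":0.16,"y":0.009,"z":0,"twist":0}
    - {"hand":-1,"x":0.16,"y":0.009,"z":0,"twist":0}
    - {"hand":-1,"x":0,"y":0,"z":0,"twist":0}
    - {"hand":-1,"x":0,"y":0,"z":0,"twist":0}
    - {"hand":-1,"x":0,"y":0,"z":0,"twist":0}

```text
time_s: 12.57
ee_pos: [0.6788, -0.0124, 0.1332]
tool_rot: [3.141, 0.0, 1.63]
contact_force: [-0.6, 0.0, -1.8]
gripper_width: 0.0553
grasp_force: 65.1
```

```bash
python3 - <<'E'
from h import *
im,c=snap('wrist','w3.png'); o=sensors.get_obs(); print(o['ee_pos'],o['tool_rot'],o['gripper_width'])
import pickle; pickle.dump(c,open('w3.pkl','wb'))
E
```

```text
[ 0.67881114 -0.01299656  0.13313465] [3.14123625e+00 3.52319382e-04 1.62949565e+00] 0.0554115950988042
```

View pics/w3.png

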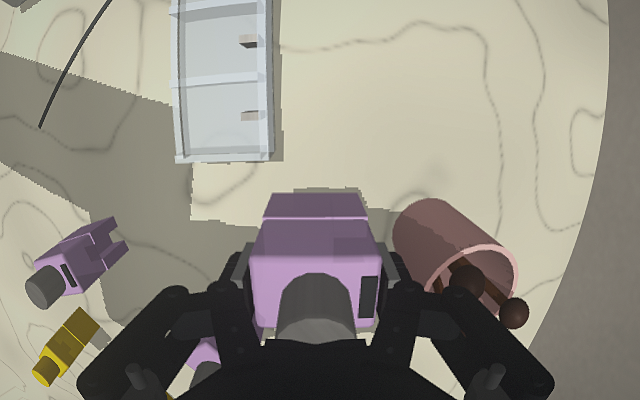

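The bottle is held upright in the fingers with its bar on the +x side. The cubby's near end is at (175..273,155), with rib tips at about (241,113) and (241,39). I'll measure the cubby from those.

```bash
python3 - <<'E'
from h import *
import pickle; c=pickle.load(open('w3.pkl','rb')); im=cv2.imread('pics/w3.png')
for n,p,z in[('rib0 tip',(241,114),.034),('rib1 tip',(240,39),.034),('back-end corner',(273,152),.04),('end front',(177,158),.032),('back edge far',(277,2),.04),('front lip far',(172,20),.024)]: print(n,onz(c,*p,z,True).round(4))
r=rectify(im,c,.60,.07,z=.037,h=.1,n=580); cv2.imwrite('pics/m3.png',r)
E
```

```text
rib0 tip [0.6235 0.0529 0.034 ]
rib1 tip [0.6204 0.1069 0.034 ]
back-end corner [0.6481 0.0275 0.04  ]
end front [0.5715 0.0188 0.032 ]
back edge far [0.6456 0.1326 0.04  ]
front lip far [0.5613 0.1276 0.024 ]
```

View pics/m3.png

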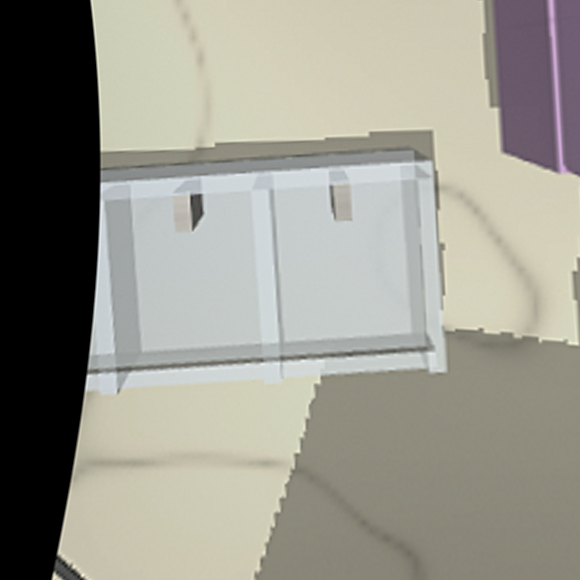

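In the rectified crop the rib tips are at (342,221) and (183,231) and the cubby yaw is about 3.1°. That puts bay 0 at (.605,.051), with 56 mm steps along (-.054,.9985). I'll put B2 in bay 1, and look at bays 2 and 3 from there.

Emit:
arm_command:
  plan:
    - {"hand":-1,"x":0.155,"y":0,"z":0,"twist":0.002}
    - {"hand":-1,"x":0.155,"y":0,"z":0,"twist":0}
    - {"hand":-1,"x":0.155,"y":0,"z":0,"twist":0}
    - {"hand":-1,"x":0.156,"y":0,"z":0,"twist":0}
    - {"hand":-1,"x":0,"y":-0.12,"z":0,"twist":0}
    - {"hand":-1,"x":0,"y":-0.12,"z":0,"twist":0}
    - {"hand":-1,"x":0,"y":-0.109,"z":0,"twist":0}
    - {"hand":-1,"x":0,"y":0,"z":0,"twist":0}
    - {"hand":-1,"x":0,"y":0,"z":0,"twist":0}

```text
time_s: 13.37
ee_pos: [0.6021, 0.107, 0.1334]
tool_rot: [3.141, 0.0, 1.624]
contact_force: [0.8, -0.0, -2.1]
gripper_width: 0.0558
grasp_force: 65.3
```

```bash
python3 - <<'E'
from h import *
im,c=snap('wrist','w4.png'); o=sensors.get_obs(); print(o['ee_pos'],o['tool_rot'],o['gripper_width'])
import pickle; pickle.dump(c,open('w4.pkl','wb'))
r=rectify(im,c,.60,.18,z=.037,h=.1,n=580); cv2.imwrite('pics/m4.png',np.hstack([r[100:480],])[:,:,::-1])
goto(.602,.107,.085,93.1)
E
```

```text
[0.60292361 0.10703667 0.13337163] [3.14023442e+00 1.26133086e-04 1.62439970e+00] 0.05527124253798149
move x 0.000 y -0.005 z 0.242 twist -0.000 q6 now 1
```

View pics/m4.png

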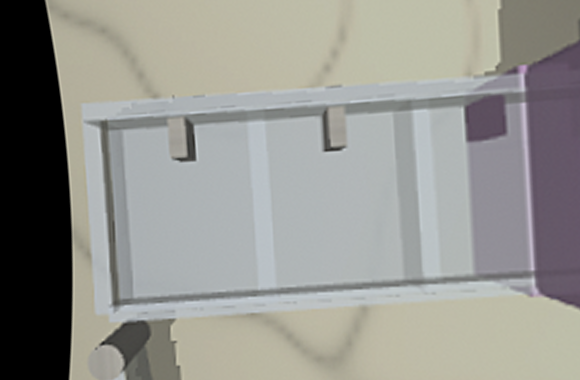

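The view shows rib tips at (335,148) and (180,157), both free bays, and the hinge post near (108,362). Bay 2 is about (.596,.163), bay 3 about (.593,.218), and the yaw is about 3.4°. I'll lower B2 into bay 1.

Emit:
arm_command:
  plan:
    - {"hand":-1,"x":0,"y":-0.012,"z":0,"twist":-0.002}
    - {"hand":-1,"x":0,"y":0,"z":0.05,"twist":0}
    - {"hand":-1,"x":0,"y":0,"z":0.05,"twist":0}
    - {"hand":-1,"x":0,"y":0,"z":0.05,"twist":0}
    - {"hand":-1,"x":0,"y":0,"z":0.05,"twist":0}
    - {"hand":-1,"x":0,"y":0,"z":0.03,"twist":0}
    - {"hand":-1,"x":0,"y":0,"z":0,"twist":0}
    - {"hand":-1,"x":0,"y":0,"z":0,"twist":0}

```text
time_s: 14.08
ee_pos: [0.5996, 0.108, 0.0863]
tool_rot: [-3.141, 0.0, 1.63]
contact_force: [1.1, 0.3, -2.0]
gripper_width: 0.0549
grasp_force: 65.4
```

Emit:
arm_command:
  plan:
    - {"hand":-1,"x":0,"y":0,"z":0.01,"twist":0}
    - {"hand":-1,"x":0,"y":0,"z":0.01,"twist":0}
    - {"hand":-1,"x":0,"y":0,"z":0.005,"twist":0}
    - {"hand":-1,"x":0,"y":0,"z":0,"twist":0}

```text
time_s: 14.42
ee_pos: [0.5999, 0.108, 0.0829]
tool_rot: [3.14, 0.0, 1.63]
contact_force: [-2.4, -0.2, 5.1]
gripper_width: 0.0551
grasp_force: 66.0
```

B2 is on the floor of bay 1 (contact at TCP z .083, as expected). I'll release it and go to look at B1.

Emit:
arm_command:
  plan:
    - {"hand":1,"x":0,"y":0,"z":0,"twist":0}
    - {"hand":1,"x":0,"y":0,"z":0,"twist":0}
    - {"hand":1,"x":0,"y":0,"z":0,"twist":0}
    - {"hand":1,"x":0,"y":0,"z":0,"twist":0}
    - {"hand":1,"x":0,"y":0,"z":-0.08,"twist":0}
    - {"hand":1,"x":0,"y":0,"z":-0.16,"twist":0}
    - {"hand":1,"x":0,"y":0,"z":-0.16,"twist":0}
    - {"hand":1,"x":0,"y":0,"z":-0.16,"twist":0}
    - {"hand":1,"x":0,"y":0,"z":-0.16,"twist":0}
    - {"hand":1,"x":0,"y":0,"z":-0.16,"twist":0}
    - {"hand":1,"x":-0.162,"y":-0.035,"z":0,"twist":0}
    - {"hand":1,"x":-0.162,"y":-0.035,"z":0,"twist":0}
    - {"hand":1,"x":-0.162,"y":-0.035,"z":0,"twist":0}
    - {"hand":1,"x":-0.162,"y":-0.035,"z":0,"twist":0}
    - {"hand":1,"x":-0.162,"y":-0.035,"z":0,"twist":0}
    - {"hand":1,"x":-0.162,"y":-0.035,"z":0,"twist":0}
    - {"hand":1,"x":-0.162,"y":-0.035,"z":0,"twist":0}
    - {"hand":1,"x":-0.162,"y":-0.035,"z":0,"twist":0}
    - {"hand":1,"x":-0.162,"y":-0.035,"z":0,"twist":0}

```text
time_s: 16.0
ee_pos: [0.5536, -0.1884, 0.258]
tool_rot: [3.141, 0.0, 1.63]
contact_force: [-0.0, 0.5, 0.6]
gripper_width: 0.0855
grasp_force: 0.0
```

Emit:
arm_command:
  plan:
    - {"hand":1,"x":0,"y":0,"z":0,"twist":0.058}
    - {"hand":1,"x":0,"y":0,"z":0,"twist":0.058}
    - {"hand":1,"x":0,"y":0,"z":0,"twist":0.058}
    - {"hand":1,"x":0,"y":0,"z":0,"twist":0.058}
    - {"hand":1,"x":0,"y":0,"z":0,"twist":0.058}
    - {"hand":1,"x":0,"y":0,"z":0,"twist":0.058}
    - {"hand":1,"x":0,"y":0,"z":0,"twist":0.058}
    - {"hand":1,"x":0,"y":0,"z":0,"twist":0.058}
    - {"hand":1,"x":0,"y":0,"z":0,"twist":0}
    - {"hand":1,"x":0,"y":0,"z":0,"twist":0}

```text
time_s: 16.83
ee_pos: [0.554, -0.1869, 0.2579]
tool_rot: [3.142, 0.0, 0.662]
contact_force: [0.1, 0.7, 0.2]
gripper_width: 0.0858
grasp_force: 0.0
```

```bash
cat >> h.py <<'E'
def seek(x,y,th,tag,z=.0735):
    im,c=snap('wrist',tag+'.png'); o=sensors.get_obs(); print(o['ee_pos'].round(4),o['tool_rot'].round(4),o['gripper_width'].round(4))
    f=fit(im,c,x,y,vmin=150,h=.09); f=fit(im,c,f[0],f[1],vmin=150); print(np.round(f,3))
    a=f[2]; a=min([a,a-180,a+180],key=lambda q:abs(q-th))
    # bar check: dark pixels on the shoulder just inside the +x / -x faces
    for s in(1,-1):
        p=np.array(f[:2])+s*.022*np.array([np.cos(np.radians(a)),np.sin(np.radians(a))]); r=rectify(im,c,*p,h=.002,n=8); print('side',s,'mean',r.mean((0,1)).round())
    goto(f[0],f[1],z,a+90)
E
python3 -c "
from h import *
seek(.602,-.149,-52,'w5')"
```

```text
Traceback (most recent call last):
  File "h.py", line 36, in seek
    im,c=snap('wrist',tag+'.png'); o=sensors.get_obs(); print(o['ee_pos'].round(4),o['tool_rot'].round(4),o['gripper_width'].round(4))
                                                                                                          ^^^^^^^^^^^^^^^^^^^^^^^^
AttributeError: 'float' object has no attribute 'round'
```

```bash
sed -i "s/,o\['gripper_width'\].round(4))/)/" h.py
python3 -c "
from h import *
seek(.602,-.149,-52,'w5')"
```

```text
[ 0.5541 -0.1869  0.2579] [3.1415e+00 1.0000e-04 6.6210e-01]
[  0.603  -0.148 129.165  54.75   38.657]
side 1 mean [74. 75. 73.]
side -1 mean [189. 159. 194.]
move x 0.311 y -0.005 z 0.922 twist -0.010 q6 now 27
```

The bar is confirmed, so I'll grip B1.

Emit:
arm_command:
  plan:
    - {"hand":1,"x":0.155,"y":-0.003,"z":0,"twist":-0.005}
    - {"hand":1,"x":0.156,"y":-0.002,"z":0,"twist":-0.005}
    - {"hand":1,"x":0,"y":0,"z":0.15,"twist":0}
    - {"hand":1,"x":0,"y":0,"z":0.15,"twist":0}
    - {"hand":1,"x":0,"y":0,"z":0.15,"twist":0}
    - {"hand":1,"x":0,"y":0,"z":0.15,"twist":0}
    - {"hand":1,"x":0,"y":0,"z":0.15,"twist":0}
    - {"hand":1,"x":0,"y":0,"z":0.12,"twist":0}
    - {"hand":1,"x":0,"y":0,"z":0.052,"twist":0}
    - {"hand":1,"x":0,"y":0,"z":0,"twist":0}
    - {"hand":-1,"x":0,"y":0,"z":0,"twist":0}
    - {"hand":-1,"x":0,"y":0,"z":0,"twist":0}
    - {"hand":-1,"x":0,"y":0,"z":0,"twist":0}
    - {"hand":-1,"x":0,"y":0,"z":0,"twist":0}
    - {"hand":-1,"x":0,"y":0,"z":0,"twist":0}
    - {"hand":-1,"x":0,"y":0,"z":0,"twist":0}
  force: 60

```text
time_s: 18.27
ee_pos: [0.6032, -0.148, 0.0754]
tool_rot: [3.139, -0.002, 0.68]
contact_force: [-1.7, 1.4, 7.0]
gripper_width: 0.0555
grasp_force: 64.0
```

Emit:
arm_command:
  plan:
    - {"hand":-1,"x":0,"y":0,"z":-0.08,"twist":0}
    - {"hand":-1,"x":0,"y":0,"z":-0.11,"twist":0}
    - {"hand":-1,"x":0,"y":0,"z":-0.11,"twist":0}
    - {"hand":-1,"x":0,"y":0,"z":0,"twist":-0.0567}
    - {"hand":-1,"x":0,"y":0,"z":0,"twist":-0.0567}
    - {"hand":-1,"x":0,"y":0,"z":0,"twist":-0.0567}
    - {"hand":-1,"x":0,"y":0,"z":0,"twist":-0.0567}
    - {"hand":-1,"x":0,"y":0,"z":0,"twist":-0.0567}
    - {"hand":-1,"x":0,"y":0,"z":0,"twist":-0.0567}
    - {"hand":-1,"x":0,"y":0,"z":0,"twist":-0.0567}
    - {"hand":-1,"x":0,"y":0,"z":0,"twist":-0.0567}
    - {"hand":-1,"x":0.142,"y":0.009,"z":0,"twist":0}
    - {"hand":-1,"x":0.142,"y":0.009,"z":0,"twist":0}
    - {"hand":-1,"x":0.142,"y":0.009,"z":0,"twist":0}
    - {"hand":-1,"x":0.142,"y":0.009,"z":0,"twist":0}
    - {"hand":-1,"x":0.142,"y":0.009,"z":0,"twist":0}
    - {"hand":-1,"x":0.142,"y":0.009,"z":0,"twist":0}
    - {"hand":-1,"x":0.142,"y":0.009,"z":0,"twist":0}
    - {"hand":-1,"x":0,"y":0,"z":0,"twist":0}
    - {"hand":-1,"x":0,"y":0,"z":0,"twist":0}

```text
time_s: 19.93
ee_pos: [0.6033, 0.0529, 0.1341]
tool_rot: [3.141, 0.0, 1.632]
contact_force: [0.2, 0.2, -2.7]
gripper_width: 0.0551
grasp_force: 64.8
```

```bash
python3 -c "
from h import *
im,c=snap('wrist','w6.png'); snap('top','t6.png')
import pickle; pickle.dump(c,open('w6.pkl','wb'))
goto(.604,.051,.085,93.4); o=sensors.get_obs(); print(o['ee_pos'],o['gripper_width'],o['contact_force'])
# B2 in bay1 check: top-face fit at shoulder height .093
print(np.round(fit(im,c,.60,.1075,z=.093,vmin=150),3))"
```

```text
move x -0.001 y 0.003 z 0.245 twist -0.000 q6 now -5
[0.60346976 0.05112169 0.13392357] 0.05501784847675029 [ 0.47203828 -0.48431495 -2.20722937]
[0.615 0.115 0.    6.75  6.5  ]
```

Emit:
arm_command:
  plan:
    - {"hand":-1,"x":0,"y":0,"z":0.05,"twist":0}
    - {"hand":-1,"x":0,"y":0,"z":0.05,"twist":0}
    - {"hand":-1,"x":0,"y":0,"z":0.05,"twist":0}
    - {"hand":-1,"x":0,"y":0,"z":0.05,"twist":0}
    - {"hand":-1,"x":0,"y":0,"z":0.03,"twist":0}
    - {"hand":-1,"x":0,"y":0,"z":0.01,"twist":0}
    - {"hand":-1,"x":0,"y":0,"z":0.01,"twist":0}
    - {"hand":-1,"x":0,"y":0,"z":0.006,"twist":0}
    - {"hand":-1,"x":0,"y":0,"z":0,"twist":0}
    - {"hand":-1,"x":0,"y":0,"z":0,"twist":0}

```text
time_s: 20.87
ee_pos: [0.6029, 0.0513, 0.0835]
tool_rot: [-3.141, 0.0, 1.629]
contact_force: [-8.1, -0.9, 10.3]
gripper_width: 0.0554
grasp_force: 66.4
```

```bash
python3 - <<'E'
from h import *
im=cv2.imread('pics/t6.png')[:,:,::-1].copy(); c=get_calibration('top'); m=lilac(im)
m=cv2.morphologyEx(m,cv2.MORPH_OPEN,np.ones((3,3))); n,l,s,ce=cv2.connectedComponentsWithStats(m)
for i in range(1,n):
    if s[i,4]>30: print(s[i].tolist(),onz(c,*ce[i],.06).round(3))
E
```

```text
[403, 221, 21, 18, 177] [ 0.458 -0.239  0.06 ]
[347, 227, 19, 20, 155] [ 0.442 -0.075  0.06 ]
```

Emit:
arm_command:
  plan:
    - {"hand":1,"x":0,"y":0,"z":0,"twist":0}
    - {"hand":1,"x":0,"y":0,"z":0,"twist":0}
    - {"hand":1,"x":0,"y":0,"z":0,"twist":0}
    - {"hand":1,"x":0,"y":0,"z":0,"twist":0}
    - {"hand":1,"x":0,"y":0,"z":-0.08,"twist":0}
    - {"hand":1,"x":0,"y":0,"z":-0.16,"twist":0}
    - {"hand":1,"x":0,"y":0,"z":-0.16,"twist":0}
    - {"hand":1,"x":0,"y":0,"z":-0.16,"twist":0}
    - {"hand":1,"x":0,"y":0,"z":-0.16,"twist":0}
    - {"hand":1,"x":0,"y":0,"z":-0.16,"twist":0}
    - {"hand":1,"x":-0.129,"y":-0.1,"z":0,"twist":0}
    - {"hand":1,"x":-0.129,"y":-0.1,"z":0,"twist":0}
    - {"hand":1,"x":-0.129,"y":-0.1,"z":0,"twist":0}
    - {"hand":1,"x":-0.129,"y":-0.1,"z":0,"twist":0}
    - {"hand":1,"x":-0.129,"y":-0.1,"z":0,"twist":0}
    - {"hand":1,"x":-0.129,"y":-0.1,"z":0,"twist":0}
    - {"hand":1,"x":-0.129,"y":-0.1,"z":0,"twist":0}

```text
time_s: 22.28
ee_pos: [0.4733, -0.1381, 0.2584]
tool_rot: [3.141, 0.0, 1.63]
contact_force: [0.7, -0.2, -0.7]
gripper_width: 0.0853
grasp_force: 0.0
```

Emit:
arm_command:
  plan:
    - {"hand":1,"x":0,"y":0,"z":0,"twist":-0.044}
    - {"hand":1,"x":0,"y":0,"z":0,"twist":-0.044}
    - {"hand":1,"x":0,"y":0,"z":0,"twist":-0.044}
    - {"hand":1,"x":0,"y":0,"z":0,"twist":0}
    - {"hand":1,"x":0,"y":0,"z":0,"twist":0}

```text
time_s: 22.7
ee_pos: [0.4743, -0.1371, 0.2583]
tool_rot: [3.142, 0.0, 1.903]
contact_force: [-0.4, 0.0, -0.2]
gripper_width: 0.0856
grasp_force: 0.0
```

```bash
python3 -c "
from h import *
seek(.454,-.078,19,'w7'); snap('top','t7.png')"
```

```text
[ 0.4743 -0.137   0.2583] [3.1416e+00 1.0000e-04 1.9027e+00]
[ 0.454 -0.078 17.928 53.694 38.065]
side 1 mean [83. 85. 82.]
side -1 mean [181. 152. 186.]
move x 0.313 y -0.001 z 0.924 twist 0.009 q6 now -43
```

View pics/w7.png

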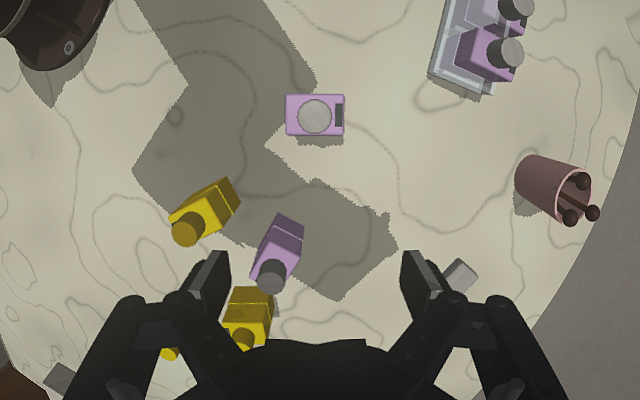

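B3 is at (315,115) with its bar on the right, and both placed bottles stand in bays 0 and 1 (around (500,45)). Grip B3.

Emit:
arm_command:
  plan:
    - {"hand":1,"x":0.156,"y":0,"z":0,"twist":0.005}
    - {"hand":1,"x":0.157,"y":-0.001,"z":0,"twist":0.004}
    - {"hand":1,"x":0,"y":0,"z":0.15,"twist":0}
    - {"hand":1,"x":0,"y":0,"z":0.15,"twist":0}
    - {"hand":1,"x":0,"y":0,"z":0.15,"twist":0}
    - {"hand":1,"x":0,"y":0,"z":0.15,"twist":0}
    - {"hand":1,"x":0,"y":0,"z":0.15,"twist":0}
    - {"hand":1,"x":0,"y":0,"z":0.12,"twist":0}
    - {"hand":1,"x":0,"y":0,"z":0.052,"twist":0}
    - {"hand":1,"x":0,"y":0,"z":0,"twist":0}
    - {"hand":-1,"x":0,"y":0,"z":0,"twist":0}
    - {"hand":-1,"x":0,"y":0,"z":0,"twist":0}
    - {"hand":-1,"x":0,"y":0,"z":0,"twist":0}
    - {"hand":-1,"x":0,"y":0,"z":0,"twist":0}
    - {"hand":-1,"x":0,"y":0,"z":0,"twist":0}
    - {"hand":-1,"x":0,"y":0,"z":0,"twist":0}
  force: 60

```text
time_s: 24.13
ee_pos: [0.4542, -0.078, 0.075]
tool_rot: [3.14, 0.001, 1.887]
contact_force: [-1.6, 1.1, 7.5]
gripper_width: 0.0552
grasp_force: 64.0
```

Emit:
arm_command:
  plan:
    - {"hand":-1,"x":0,"y":0,"z":-0.08,"twist":0}
    - {"hand":-1,"x":0,"y":0,"z":-0.11,"twist":0}
    - {"hand":-1,"x":0,"y":0,"z":-0.11,"twist":0}
    - {"hand":-1,"x":0,"y":0,"z":0,"twist":0.041}
    - {"hand":-1,"x":0,"y":0,"z":0,"twist":0.041}
    - {"hand":-1,"x":0,"y":0,"z":0,"twist":0.041}
    - {"hand":-1,"x":0.163,"y":0.035,"z":0,"twist":0}
    - {"hand":-1,"x":0.163,"y":0.035,"z":0,"twist":0}
    - {"hand":-1,"x":0.163,"y":0.035,"z":0,"twist":0}
    - {"hand":-1,"x":0.163,"y":0.035,"z":0,"twist":0}
    - {"hand":-1,"x":0.163,"y":0.035,"z":0,"twist":0}
    - {"hand":-1,"x":0.163,"y":0.035,"z":0,"twist":0}
    - {"hand":-1,"x":0.163,"y":0.035,"z":0,"twist":0}
    - {"hand":-1,"x":0.163,"y":0.035,"z":0,"twist":0}
    - {"hand":-1,"x":0.163,"y":0.035,"z":0,"twist":0}
    - {"hand":-1,"x":0,"y":0,"z":0,"twist":0}

```text
time_s: 25.47
ee_pos: [0.5001, 0.2233, 0.1344]
tool_rot: [3.139, -0.001, 1.632]
contact_force: [-1.1, -0.2, -3.0]
gripper_width: 0.0553
grasp_force: 65.7
```

```bash
python3 -c "
from h import *
goto(.5935,.218,.085,93.4); o=sensors.get_obs(); print(o['ee_pos'],o['gripper_width'])"
```

```text
move x -0.055 y 0.464 z 0.247 twist 0.001 q6 now 14
[0.50012079 0.22330481 0.13443475] 0.05525726602503326
```

Emit:
arm_command:
  plan:
    - {"hand":-1,"x":-0.01,"y":0.155,"z":0,"twist":0}
    - {"hand":-1,"x":-0.01,"y":0.155,"z":0,"twist":0}
    - {"hand":-1,"x":-0.015,"y":0.154,"z":0,"twist":0}
    - {"hand":-1,"x":0,"y":0,"z":0,"twist":0}
    - {"hand":-1,"x":0,"y":0,"z":0,"twist":0}
    - {"hand":-1,"x":0,"y":0,"z":0,"twist":0}

```text
time_s: 25.97
ee_pos: [0.5918, 0.2168, 0.1337]
tool_rot: [-3.14, 0.0, 1.629]
contact_force: [-0.2, 0.8, -3.9]
gripper_width: 0.0551
grasp_force: 66.5
```

```bash
python3 -c "
from h import *
goto(.5935,.218,.085,93.4); o=sensors.get_obs(); print(o['ee_pos'],o['gripper_width'])"
```

```text
move x 0.005 y 0.009 z 0.243 twist -0.001 q6 now 11
[0.59179651 0.2168082  0.133677  ] 0.05510247858667544
```

Emit:
arm_command:
  plan:
    - {"hand":-1,"x":0.005,"y":0.008,"z":0.05,"twist":0}
    - {"hand":-1,"x":0,"y":0,"z":0.05,"twist":0}
    - {"hand":-1,"x":0,"y":0,"z":0.05,"twist":0}
    - {"hand":-1,"x":0,"y":0,"z":0.05,"twist":0}
    - {"hand":-1,"x":0,"y":0,"z":0.03,"twist":0}
    - {"hand":-1,"x":0,"y":0,"z":0.01,"twist":0}
    - {"hand":-1,"x":0,"y":0,"z":0.01,"twist":0}
    - {"hand":-1,"x":0,"y":0,"z":0.006,"twist":0}
    - {"hand":-1,"x":0,"y":0,"z":0,"twist":0}
    - {"hand":-1,"x":0,"y":0,"z":0,"twist":0}

```text
time_s: 26.8
ee_pos: [0.5943, 0.2183, 0.0832]
tool_rot: [3.141, -0.0, 1.629]
contact_force: [-1.0, 0.2, 0.4]
gripper_width: 0.0554
grasp_force: 66.7
```

Emit:
arm_command:
  plan:
    - {"hand":1,"x":0,"y":0,"z":0,"twist":0}
    - {"hand":1,"x":0,"y":0,"z":0,"twist":0}
    - {"hand":1,"x":0,"y":0,"z":0,"twist":0}
    - {"hand":1,"x":0,"y":0,"z":0,"twist":0}
    - {"hand":1,"x":0,"y":0,"z":-0.08,"twist":0}
    - {"hand":1,"x":0,"y":0,"z":-0.16,"twist":0}
    - {"hand":1,"x":0,"y":0,"z":-0.16,"twist":0}
    - {"hand":1,"x":0,"y":0,"z":-0.16,"twist":0}
    - {"hand":1,"x":0,"y":0,"z":-0.16,"twist":0}
    - {"hand":1,"x":0,"y":0,"z":-0.16,"twist":0}
    - {"hand":1,"x":0,"y":0,"z":0,"twist":0}

```text
time_s: 27.72
ee_pos: [0.5957, 0.2187, 0.2654]
tool_rot: [3.132, -0.002, 1.629]
contact_force: [0.8, -1.2, 0.6]
gripper_width: 0.0857
grasp_force: 0.0
```

Emit:
arm_command:
  plan:
    - {"hand":1,"x":-0.1575,"y":-0.077,"z":0,"twist":0}
    - {"hand":1,"x":-0.1575,"y":-0.077,"z":0,"twist":0}
    - {"hand":1,"x":-0.1575,"y":-0.077,"z":0,"twist":0}
    - {"hand":1,"x":-0.1575,"y":-0.077,"z":0,"twist":0}
    - {"hand":1,"x":-0.1575,"y":-0.077,"z":0,"twist":0}
    - {"hand":1,"x":-0.1575,"y":-0.077,"z":0,"twist":0}
    - {"hand":1,"x":-0.1575,"y":-0.077,"z":0,"twist":0}
    - {"hand":1,"x":-0.1575,"y":-0.077,"z":0,"twist":0}
    - {"hand":1,"x":-0.1575,"y":-0.077,"z":0,"twist":0}
    - {"hand":1,"x":-0.1575,"y":-0.077,"z":0,"twist":0}
    - {"hand":1,"x":-0.1575,"y":-0.077,"z":0,"twist":0}
    - {"hand":1,"x":-0.1575,"y":-0.077,"z":0,"twist":0}
    - {"hand":1,"x":-0.1575,"y":-0.077,"z":0,"twist":0}
    - {"hand":1,"x":-0.1575,"y":-0.077,"z":0,"twist":0}
    - {"hand":1,"x":0,"y":0,"z":0,"twist":0}

```text
time_s: 28.97
ee_pos: [0.4031, -0.2389, 0.2587]
tool_rot: [3.141, 0.001, 1.625]
contact_force: [0.3, 0.6, -1.6]
gripper_width: 0.0855
grasp_force: 0.0
```

Emit:
arm_command:
  plan:
    - {"hand":1,"x":0,"y":0,"z":0,"twist":0.058}
    - {"hand":1,"x":0,"y":0,"z":0,"twist":0.058}
    - {"hand":1,"x":0,"y":0,"z":0,"twist":0.058}
    - {"hand":1,"x":0,"y":0,"z":0,"twist":0.058}
    - {"hand":1,"x":0,"y":0,"z":0,"twist":0.058}
    - {"hand":1,"x":0,"y":0,"z":0,"twist":0.058}
    - {"hand":1,"x":0,"y":0,"z":0,"twist":0.058}
    - {"hand":1,"x":0,"y":0,"z":0,"twist":0.058}
    - {"hand":1,"x":0,"y":0,"z":0,"twist":0.058}
    - {"hand":1,"x":0,"y":0,"z":0,"twist":0.058}
    - {"hand":1,"x":0,"y":0,"z":0,"twist":0.058}
    - {"hand":1,"x":0,"y":0,"z":0,"twist":0.058}
    - {"hand":1,"x":0,"y":0,"z":0,"twist":0.058}
    - {"hand":1,"x":0,"y":0,"z":0,"twist":0.058}
    - {"hand":1,"x":0,"y":0,"z":0,"twist":0.058}
    - {"hand":1,"x":0,"y":0,"z":0,"twist":0}
    - {"hand":1,"x":0,"y":0,"z":0,"twist":0}
    - {"hand":1,"x":0,"y":0,"z":0,"twist":0}

```text
time_s: 30.47
ee_pos: [0.4047, -0.2344, 0.2587]
tool_rot: [3.141, -0.0, -0.189]
contact_force: [-0.5, -0.2, -0.2]
gripper_width: 0.0853
grasp_force: 0.0
```

```bash
python3 -c "
from h import *
seek(.465,-.247,-101,'w8')
im=cv2.imread('pics/w8.png')[:,:,::-1].copy(); c=get_calibration('wrist'); cv2.imwrite('pics/m8.png',rectify(im,c,.465,-.247,z=.085,h=.14,n=560)[:,:,::-1])
im,c=snap('top','t8.png'); cv2.imwrite('pics/c8.png',cv2.resize(im[150:290,230:480],None,fx=3.2,fy=3.2,interpolation=cv2.INTER_CUBIC)[:,:,::-1])"
```

```text
[ 0.4047 -0.2345  0.2587] [ 3.1415e+00 -1.0000e-04 -1.8940e-01]
[ 0.465 -0.248 78.805 53.79  37.553]
side 1 mean [58. 59. 57.]
side -1 mean [185. 156. 189.]
move x 0.309 y 0.007 z 0.926 twist 0.003 q6 now 63
```

View pics/m8.png

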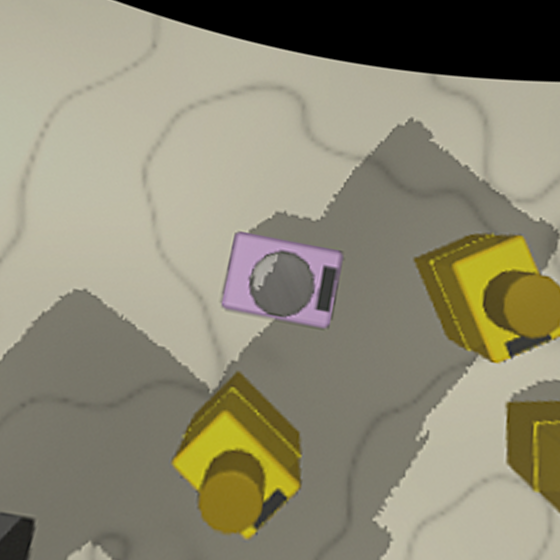

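B4 is at (283,280) with its bar on the right. The yellow look-alikes are more than 12 mm clear of the open fingers, so I'll grip.

Emit:
arm_command:
  plan:
    - {"hand":1,"x":0.155,"y":0.004,"z":0,"twist":0.003}
    - {"hand":1,"x":0.154,"y":0.003,"z":0,"twist":0}
    - {"hand":1,"x":0,"y":0,"z":0.15,"twist":0}
    - {"hand":1,"x":0,"y":0,"z":0.15,"twist":0}
    - {"hand":1,"x":0,"y":0,"z":0.15,"twist":0}
    - {"hand":1,"x":0,"y":0,"z":0.15,"twist":0}
    - {"hand":1,"x":0,"y":0,"z":0.15,"twist":0}
    - {"hand":1,"x":0,"y":0,"z":0.12,"twist":0}
    - {"hand":1,"x":0,"y":0,"z":0.054,"twist":0}
    - {"hand":1,"x":0,"y":0,"z":0,"twist":0}
    - {"hand":-1,"x":0,"y":0,"z":0,"twist":0}
    - {"hand":-1,"x":0,"y":0,"z":0,"twist":0}
    - {"hand":-1,"x":0,"y":0,"z":0,"twist":0}
    - {"hand":-1,"x":0,"y":0,"z":0,"twist":0}
    - {"hand":-1,"x":0,"y":0,"z":0,"twist":0}
    - {"hand":-1,"x":0,"y":0,"z":0,"twist":0}
  force: 60

```text
time_s: 31.9
ee_pos: [0.4657, -0.2485, 0.0756]
tool_rot: [3.14, -0.003, -0.199]
contact_force: [0.2, -0.1, 8.0]
gripper_width: 0.0552
grasp_force: 64.4
```

View pics/c8.png

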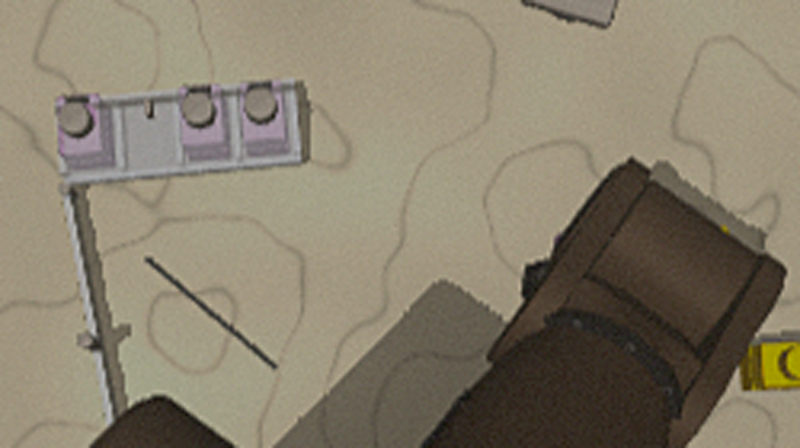

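Three bottles are seated in bays 0, 1 and 3. I'll carry B4 to bay 2.

Emit:
arm_command:
  plan:
    - {"hand":-1,"x":0,"y":0,"z":-0.08,"twist":0}
    - {"hand":-1,"x":0,"y":0,"z":-0.11,"twist":0}
    - {"hand":-1,"x":0,"y":0,"z":-0.11,"twist":0}
    - {"hand":-1,"x":0,"y":0,"z":0,"twist":-0.0582}
    - {"hand":-1,"x":0,"y":0,"z":0,"twist":-0.0582}
    - {"hand":-1,"x":0,"y":0,"z":0,"twist":-0.0582}
    - {"hand":-1,"x":0,"y":0,"z":0,"twist":-0.0582}
    - {"hand":-1,"x":0,"y":0,"z":0,"twist":-0.0582}
    - {"hand":-1,"x":0,"y":0,"z":0,"twist":-0.0582}
    - {"hand":-1,"x":0,"y":0,"z":0,"twist":-0.0582}
    - {"hand":-1,"x":0,"y":0,"z":0,"twist":-0.0582}
    - {"hand":-1,"x":0,"y":0,"z":0,"twist":-0.0582}
    - {"hand":-1,"x":0,"y":0,"z":0,"twist":-0.0582}
    - {"hand":-1,"x":0,"y":0,"z":0,"twist":-0.0582}
    - {"hand":-1,"x":0,"y":0,"z":0,"twist":-0.0582}
    - {"hand":-1,"x":0,"y":0,"z":0,"twist":-0.0582}
    - {"hand":-1,"x":0,"y":0,"z":0,"twist":-0.0582}
    - {"hand":-1,"x":0,"y":0,"z":0,"twist":-0.0582}
    - {"hand":-1,"x":0,"y":0,"z":0,"twist":0}
    - {"hand":-1,"x":0,"y":0,"z":0,"twist":0}

```text
time_s: 33.57
ee_pos: [0.465, -0.248, 0.1345]
tool_rot: [3.141, 0.001, 1.625]
contact_force: [-0.1, -0.5, -2.2]
gripper_width: 0.055
grasp_force: 64.5
```

Emit:
arm_command:
  plan:
    - {"hand":-1,"x":0.157,"y":0.0225,"z":0,"twist":0}
    - {"hand":-1,"x":0.157,"y":0.0225,"z":0,"twist":0}
    - {"hand":-1,"x":0.157,"y":0.0225,"z":0,"twist":0}
    - {"hand":-1,"x":0.157,"y":0.0225,"z":0,"twist":0}
    - {"hand":-1,"x":0.157,"y":0.0225,"z":0,"twist":0}
    - {"hand":-1,"x":0.157,"y":0.0225,"z":0,"twist":0}
    - {"hand":-1,"x":0.157,"y":0.0225,"z":0,"twist":0}
    - {"hand":-1,"x":0.157,"y":0.0225,"z":0,"twist":0}
    - {"hand":-1,"x":0.157,"y":0.0225,"z":0,"twist":0}
    - {"hand":-1,"x":0.157,"y":0.0225,"z":0,"twist":0}
    - {"hand":-1,"x":0.157,"y":0.0225,"z":0,"twist":0}
    - {"hand":-1,"x":0.157,"y":0.0225,"z":0,"twist":0}
    - {"hand":-1,"x":0.157,"y":0.0225,"z":0,"twist":0}
    - {"hand":-1,"x":0,"y":0,"z":0,"twist":0}
    - {"hand":-1,"x":0,"y":0,"z":0,"twist":0}
    - {"hand":-1,"x":0,"y":0,"z":0,"twist":0}

```text
time_s: 34.9
ee_pos: [0.4993, 0.1628, 0.134]
tool_rot: [-3.142, 0.0, 1.627]
contact_force: [-0.2, -0.3, -2.3]
gripper_width: 0.0554
grasp_force: 64.6
```

```bash
python3 -c "
from h import *
goto(.597,.163,.085,93.4); o=sensors.get_obs(); print(o['ee_pos'],o['gripper_width'],o['contact_force'])"
```

```text
move x -0.027 y 0.488 z 0.245 twist -0.001 q6 now 8
[0.49932773 0.16278224 0.13399391] 0.05537422688005946 [-0.24775931 -0.28832804 -2.30983875]
```

Emit:
arm_command:
  plan:
    - {"hand":-1,"x":-0.009,"y":0.163,"z":0,"twist":0}
    - {"hand":-1,"x":-0.009,"y":0.163,"z":0,"twist":0}
    - {"hand":-1,"x":-0.009,"y":0.162,"z":0,"twist":0}
    - {"hand":-1,"x":0,"y":0,"z":0,"twist":0}
    - {"hand":-1,"x":0,"y":0,"z":0,"twist":0}
    - {"hand":-1,"x":0,"y":0,"z":0.05,"twist":0}
    - {"hand":-1,"x":0,"y":0,"z":0.05,"twist":0}
    - {"hand":-1,"x":0,"y":0,"z":0.05,"twist":0}
    - {"hand":-1,"x":0,"y":0,"z":0.05,"twist":0}
    - {"hand":-1,"x":0,"y":0,"z":0.03,"twist":0}
    - {"hand":-1,"x":0,"y":0,"z":0.01,"twist":0}
    - {"hand":-1,"x":0,"y":0,"z":0.01,"twist":0}
    - {"hand":-1,"x":0,"y":0,"z":0.006,"twist":0}
    - {"hand":-1,"x":0,"y":0,"z":0,"twist":0}
    - {"hand":-1,"x":0,"y":0,"z":0,"twist":0}

```text
time_s: 36.15
ee_pos: [0.597, 0.1632, 0.0837]
tool_rot: [-3.142, 0.0, 1.629]
contact_force: [-5.1, -2.3, 6.4]
gripper_width: 0.055
grasp_force: 66.4
```

B4 is down in bay 2. I'll release, back off and look at all the bays and the knob.

Emit:
arm_command:
  plan:
    - {"hand":1,"x":0,"y":0,"z":0,"twist":0}
    - {"hand":1,"x":0,"y":0,"z":0,"twist":0}
    - {"hand":1,"x":0,"y":0,"z":0,"twist":0}
    - {"hand":1,"x":0,"y":0,"z":0,"twist":0}
    - {"hand":1,"x":0,"y":0,"z":-0.08,"twist":0}
    - {"hand":1,"x":0,"y":0,"z":-0.16,"twist":0}
    - {"hand":1,"x":0,"y":0,"z":-0.16,"twist":0}
    - {"hand":1,"x":0,"y":0,"z":-0.16,"twist":0}
    - {"hand":1,"x":0,"y":0,"z":-0.16,"twist":0}
    - {"hand":1,"x":0,"y":0,"z":-0.16,"twist":0}
    - {"hand":1,"x":-0.1,"y":-0.15,"z":0,"twist":0}
    - {"hand":1,"x":-0.1,"y":-0.15,"z":0,"twist":0}
    - {"hand":1,"x":-0.1,"y":-0.15,"z":0,"twist":0}
    - {"hand":1,"x":-0.1,"y":-0.05,"z":0,"twist":0}
    - {"hand":1,"x":0,"y":0,"z":0,"twist":0}
    - {"hand":1,"x":0,"y":0,"z":0,"twist":0}

```text
time_s: 37.48
ee_pos: [0.5021, 0.0769, 0.2592]
tool_rot: [3.14, 0.0, 1.628]
contact_force: [-1.0, 1.1, 1.5]
gripper_width: 0.0856
grasp_force: 0.0
```

```bash
python3 - <<'E'
from h import *
import pickle
im,c=snap('wrist','w9.png'); pickle.dump(c,open('w9.pkl','wb')); o=sensors.get_obs(); print(o['ee_pos'],o['tool_rot'])
ti,tc=snap('top','t9.png')
print('B3 cap by top cam',onz(tc,253.4,186.6,.1235).round(3),' knob by top cam',onz(tc,257.7,256.2,.096).round(3))
for p in[(.603,.052),(.600,.108),(.597,.163),(.594,.218)]:
    try: print(np.round(fit(im,c,*p,z=.093,vmin=130,h=.05),3))
    except Exception as e: print('no',e)
k=rectify(im,c,.45,.18,z=.096,h=.11,n=400); l=rectify(im,c,.45,.18,z=.04,h=.11,n=400); w=cv2.resize(im,(320,200))
cv2.imwrite('pics/m9.png',np.vstack([np.hstack([k,l]),np.hstack([w,np.zeros((200,480,3),np.uint8)])])[:,:,::-1])
E
```

```text
[0.50253587 0.07743105 0.2590361 ] [ 3.14055605e+00 -1.36449349e-05  1.62835456e+00]
B3 cap by top cam [0.592 0.216 0.123]  knob by top cam [0.393 0.207 0.096]
[5.8700e-01 4.1000e-02 9.3180e+01 2.2072e+01 2.1807e+01]
[ 0.621  0.121 91.469 11.15  10.168]
[ 0.616  0.206  0.    12.083 10.   ]
[ 0.579  0.232  3.991 25.727  9.478]
```

View pics/m9.png

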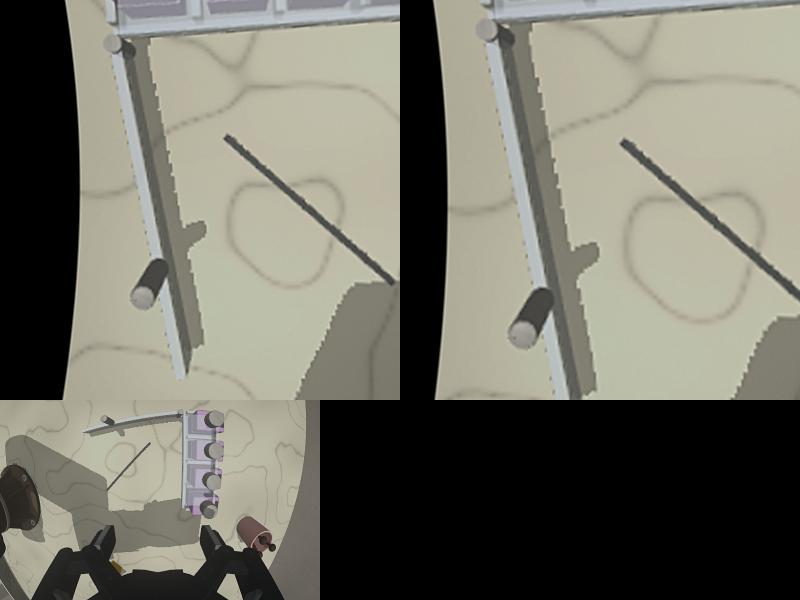

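The left panel (z=.096) shows the knob top at (142,299), which is (.396,.212). The right panel (z=.04) shows the hinge at (87,30), which is (.5435,.242). They are 151 mm apart, as they should be, and the gate is at about 82° open. All four bottles stand seated in their bays. I'll take hold of the knob.

Emit:
arm_command:
  plan:
    - {"hand":1,"x":0.14,"y":-0.099,"z":0,"twist":0}
    - {"hand":1,"x":0.14,"y":-0.099,"z":0,"twist":0}
    - {"hand":1,"x":0.14,"y":-0.099,"z":0,"twist":0}
    - {"hand":1,"x":0.14,"y":-0.099,"z":0,"twist":0}
    - {"hand":1,"x":0.138,"y":-0.099,"z":0,"twist":0}
    - {"hand":1,"x":0,"y":0,"z":0,"twist":0}
    - {"hand":1,"x":0,"y":0,"z":0.13,"twist":0}
    - {"hand":1,"x":0,"y":0,"z":0.13,"twist":0}
    - {"hand":1,"x":0,"y":0,"z":0.13,"twist":0}
    - {"hand":1,"x":0,"y":0,"z":0.13,"twist":0}
    - {"hand":1,"x":0,"y":0,"z":0,"twist":0}
    - {"hand":1,"x":0,"y":0,"z":0,"twist":0}
  force: 20

```text
time_s: 38.58
ee_pos: [0.3953, 0.2114, 0.1541]
tool_rot: [-3.139, 0.001, 1.63]
contact_force: [0.3, 0.2, 0.0]
gripper_width: 0.0857
grasp_force: 0.0
```

Emit:
arm_command:
  plan:
    - {"hand":1,"x":0,"y":0,"z":0.13,"twist":0}
    - {"hand":1,"x":0,"y":0,"z":0.13,"twist":0}
    - {"hand":1,"x":0,"y":0,"z":0.08,"twist":0}
    - {"hand":1,"x":0,"y":0,"z":0,"twist":0}
    - {"hand":-1,"x":0,"y":0,"z":0,"twist":0}
    - {"hand":-1,"x":0,"y":0,"z":0,"twist":0}
    - {"hand":-1,"x":0,"y":0,"z":0,"twist":0}
    - {"hand":-1,"x":0,"y":0,"z":0,"twist":0}
    - {"hand":-1,"x":0,"y":0,"z":0,"twist":0}
    - {"hand":-1,"x":0,"y":0,"z":0,"twist":0}
    - {"hand":-1,"x":0,"y":0,"z":0,"twist":0}
    - {"hand":-1,"x":0,"y":0,"z":0,"twist":0}
  force: 20

```text
time_s: 39.58
ee_pos: [0.3948, 0.211, 0.0872]
tool_rot: [-3.141, 0.0, 1.629]
contact_force: [-2.3, -0.4, 10.5]
gripper_width: 0.0136
grasp_force: 22.3
```

Emit:
arm_command:
  plan:
    - {"hand":-1,"x":-0.0395,"y":0.007,"z":0,"twist":0}
    - {"hand":-1,"x":-0.0395,"y":0.009,"z":0,"twist":0}
    - {"hand":-1,"x":-0.038,"y":0.0115,"z":0,"twist":0}
    - {"hand":-1,"x":-0.038,"y":0.013,"z":0,"twist":0}
    - {"hand":-1,"x":-0.037,"y":0.0155,"z":0,"twist":0}
    - {"hand":-1,"x":-0.037,"y":0.017,"z":0,"twist":0}
    - {"hand":-1,"x":-0.035,"y":0.0195,"z":0,"twist":0}
    - {"hand":-1,"x":-0.035,"y":0.021,"z":0,"twist":0}
    - {"hand":-1,"x":-0.033,"y":0.023,"z":0,"twist":0}
    - {"hand":-1,"x":-0.0325,"y":0.0245,"z":0,"twist":0}
    - {"hand":-1,"x":-0.03,"y":0.0265,"z":0,"twist":0}
    - {"hand":-1,"x":-0.03,"y":0.0275,"z":0,"twist":0}
    - {"hand":-1,"x":0,"y":0,"z":0,"twist":0}
    - {"hand":-1,"x":0,"y":0,"z":0,"twist":0}

```text
time_s: 40.75
ee_pos: [0.4404, 0.1274, 0.0867]
tool_rot: [-3.135, 0.002, 1.629]
contact_force: [-11.6, -14.1, 12.6]
gripper_width: 0.013
grasp_force: 23.4
```

Emit:
arm_command:
  plan:
    - {"hand":1,"x":0,"y":0,"z":0,"twist":0}
    - {"hand":1,"x":0,"y":0,"z":0,"twist":0}
    - {"hand":1,"x":0,"y":0,"z":0,"twist":0}
    - {"hand":1,"x":0,"y":0,"z":0,"twist":0}
    - {"hand":1,"x":0,"y":0,"z":0,"twist":0}
    - {"hand":1,"x":0,"y":0,"z":-0.1,"twist":0}
    - {"hand":1,"x":0,"y":0,"z":-0.15,"twist":0}
    - {"hand":1,"x":0,"y":0,"z":-0.15,"twist":0}
    - {"hand":1,"x":0,"y":0,"z":-0.15,"twist":0}
    - {"hand":1,"x":0,"y":0,"z":-0.15,"twist":0}
    - {"hand":1,"x":0,"y":0,"z":-0.15,"twist":0}
    - {"hand":1,"x":-0.14,"y":0.14,"z":0,"twist":0}
    - {"hand":1,"x":-0.14,"y":0.14,"z":0,"twist":0}
    - {"hand":1,"x":0,"y":0,"z":0,"twist":0}
    - {"hand":1,"x":0,"y":0,"z":0,"twist":0}

```text
time_s: 42.0
ee_pos: [0.503, 0.0752, 0.2564]
tool_rot: [-3.141, 0.0, 1.627]
contact_force: [-0.3, -0.3, -0.2]
gripper_width: 0.0855
grasp_force: 0.0
```

```bash
python3 - <<'E'
from h import *
import pickle
def P(u,v,n=800,h=.11): s=2*h/n; return np.array([.45-(v+.5-n/2)*s,.18-(u+.5-n/2)*s])
def line(m,tag):
    # largest elongated component -> fitted line
    k,l,s,ce=cv2.connectedComponentsWithStats(m); best=[]
    for i in range(1,k):
        if s[i,4]<400: continue
        q=np.argwhere(l==i)[:,::-1].astype(np.float32); (c0,wh,a)=cv2.minAreaRect(q)
        if max(wh)>130 and max(wh)/max(min(wh),1)>5:
            vx,vy,x,y=cv2.fitLine(q,cv2.DIST_HUBER,0,.01,.01).ravel(); p=P(x,y); print(tag,'centre',p.round(4),'ang',round((np.degrees(np.arctan2(-vx,-vy)))%180,2),'size mm',np.round(np.array(wh)*.275,1))
# dark line at z=0 from the earlier frame
c=pickle.load(open('w9.pkl','rb')); im=cv2.imread('pics/w9.png')[:,:,::-1].copy()
r=rectify(im,c,.45,.18,z=0,h=.11,n=800); line(cv2.inRange(cv2.cvtColor(r,cv2.COLOR_RGB2GRAY),0,80),'line')
im,c=snap('wrist','w10.png'); pickle.dump(c,open('w10.pkl','wb')); o=sensors.get_obs(); print(o['ee_pos'])
r=rectify(im,c,.45,.18,z=.04,h=.11,n=800); hsv=cv2.cvtColor(r,cv2.COLOR_RGB2HSV)
for v in(170,180,190): line(cv2.morphologyEx(cv2.inRange(hsv,(90,8,v),(130,80,255)),cv2.MORPH_OPEN,np.ones((5,5))),'panel%d'%v)
snap('top','t10.png')
E
```

```text
line centre [0.4486 0.2845] ang 0.25 size mm [219.7  13.2]
line centre [0.4344 0.1163] ang 48.99 size mm [131.8   4.8]
[0.50206545 0.07593187 0.25625499]
panel170 centre [0.5568 0.1742] ang 92.17 size mm [  9.8 143.9]
panel170 centre [0.5191 0.2135] ang 48.08 size mm [61.5  6.5]
panel180 centre [0.5566 0.1753] ang 92.59 size mm [  8.9 138.1]
panel180 centre [0.5148 0.2087] ang 48.56 size mm [55.   6.3]
panel190 centre [0.5564 0.1753] ang 93.12 size mm [  5.7 134.3]
```

The panel lies on the line (offset 0.1 mm, angles 48.3° against 49.0°). One last numeric check of the bottles before handing in.

```bash
python3 - <<'E'
from h import *
im=cv2.imread('pics/t10.png')[:,:,::-1].copy(); c=get_calibration('top'); hsv=cv2.cvtColor(im,cv2.COLOR_RGB2HSV)
m=lilac(im); n,l,s,ce=cv2.connectedComponentsWithStats(m)
for i in range(1,n):
    if s[i,4]>25: print(s[i].tolist(),onz(c,*ce[i],.06).round(3))
# caps as seen by the wrist: expected cap-top centres vs grey blobs on the z=.1235 plane
w=cv2.imread('pics/w10.png')[:,:,::-1].copy(); import pickle; wc=pickle.load(open('w10.pkl','rb'))
for p in[(.603,.051),(.600,.108),(.597,.163),(.594,.218)]:
    r=rectify(w,wc,*p,z=.1235,h=.03,n=240); h=cv2.cvtColor(r,cv2.COLOR_RGB2HSV); g=cv2.medianBlur(cv2.inRange(h,(0,0,110),(180,22,190)),7)
    k,l,s,ce=cv2.connectedComponentsWithStats(g); i=1+np.argmax(s[1:,4]) if k>1 else 0
    d=s[i,2:4]*.25; print(p,'cap centre',(p[0]-(ce[i][1]-120)*.00025).round(4),(p[1]-(ce[i][0]-120)*.00025).round(4),'size mm',d)
E
```

```text
(0.603, 0.051) cap centre 0.6046 0.0557 size mm [22.25 26.  ]
(0.6, 0.108) cap centre 0.5942 0.099 size mm [43.25 44.25]
(0.597, 0.163) cap centre 0.5978 0.1616 size mm [29.75 28.25]
(0.594, 0.218) cap centre 0.5945 0.2187 size mm [28.  28.5]
```

```bash
python3 -c "
from station import finish_job; print(finish_job())"
```

```text
the job is handed in; nothing more can be done
None
```

The job is handed in: all four lilac atomizers have their caps pushed home and stand on the floor in bays 0–3, the gate is on the 45° line to within about 1°, and I left the brush cup, pill case, lens case and yellow look-alikes alone.

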